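# Clamp the jar rotator's shaft on its flat with the hex key

## Robot

A 6-joint arm with a two-finger parallel gripper is mounted at the origin on the work surface. World frame = base frame: x ahead of the robot, y to its left, z up, the work surface at z = 0. Lengths are in m, angles in rad, forces in N, time in s.
With the tool pointing down it reaches from about 0.25 to 0.775 m from the base axis. Payload 4 kg.
Tool frame: the origin (TCP) lies at the very end of the fingers, on their centre line; the grasp point (between the pads) lies 19 mm behind it; y points along the fingers, x is the direction in which the jaws open and shut, and the axes are right-handed (so a half turn about y gives the same grasp; the last joint's range is limited). The gripper opens to 94 mm and grips with 3 to 60 N. Pads are 16 mm wide; open, the fingers measure 119 mm over their backs; the gripper's body (75 mm by 177 mm) begins 78 mm behind the grasp point.
Start: joints at [-1.415, 0.087, 1.371, -0, 1.684, -0.103], TCP at [0.141, -0.532, 0.206] pointing down, gripper open.
Joint ranges: [-3.1, 3.1], [-0.76, 2.03], [0.27, 2.55], [-1.08, 4.22], [0.17, 2.65], [-2.57, 2.57]. Speed limits (rad/s): [2.79, 2.79, 3.14, 3.14, 3.14, 3.14].

## Interface

Orientations are given as [roll, pitch, yaw] about the fixed x, y, z axes, in that order (R = Rz(yaw) Ry(pitch) Rx(roll)).
In Python, from bench import robot gives the robot as it stands.
- The arm moves only by the shell command python3 -m handwheel 'ROWS' [OPENING]. ROWS is JSON, a list of rows, each an object with "delta_pos": the shift along the tool's x, y, z in mm, a list of three; "yaw": the turn about the tool's y in rad. A call has 1 to 12 rows; each row is the pose to reach, as a shift and turn from the pose commanded when the call began, along the tool's axes at that moment; what a row does not reach only later rows make up. A row lasts 1/10 s, in which the tool goes at most 50 mm and 8.59 degrees, less where a joint would pass 70% of its speed; a pose out of reach is approached as far as the arm can. A call with a gripper value outside its range is refused whole. OPENING is the closure in counts, from 0 (fully open) to 255 (shut), set as the call begins (- or left out, the last holds). The fingers move at their own pace and stop on an object; the grip force is fixed at half the most. Time passes only in rows, so rows that repeat a pose let the fingers close. It gives the time, the measured TCP pose, the force and the opening at its end, in the units of the state.
- robot.get_obs(): the state, without advancing time (a new reading comes with each control period).
- robot.snapshot(name): name is "scene" or "top"; returns a dict with "image" (480x640x3 uint8, red, green, blue), "fx", "fy", "cx", "cy" (pixels), "rvec" (rotation vector, rad) and "tvec" (3), from world to camera coordinates, as OpenCV has them. Camera axes: x right, y down, z forward; pixel columns grow to the right and rows downward; lengths in m; the calibration is good to about 2 mm. A picture is of the moment at which its call begins. There is no depth.
- robot.close_job(): hands the job in, once; it reports no verdict.
The state is a dict: "time": time; "joint_positions": joint angles; "qvel": joint speeds; "joint_torque": joint torques, N m; "tool_pos": TCP position; "ee_rot": TCP orientation; "wrist_force": force on the tool from outside, world axes, zero at the start; "wrist_torque": the same for the moment, N m; "width": finger opening in m.
Only numpy, scipy, OpenCV 4.12 (cv2) and the standard library are available. Lean on these libraries where they do the work, as an engineer would, in place of code of your own. Each camera call takes 0.05 s, during which the arm holds its last target.

## Task

On the specimen-jar rotator, swing the crank up and over, feeling for the place where the sprung roller in the hub drops onto the flat of the shaft, so that the flat faces the clamp screw, and leave it there. Then take the red T-handled hex key from its stand, put it in the clamp screw, tighten clockwise until the screw is seated on the flat, firmly but without forcing it, and stand the key back in the hole it came from. Leave the jars, the beaker, the blue tray, the box and the blue key as they are.

Things in the scene. Friction and masses are not known exactly. Their poses are not given: they have to be found in the camera images.
- hub (a point): White jar rotator fixed to the bench: base 150 x 260 mm, motor housing at its -y end, a horizontal dark shaft (36 mm diameter) through an aluminium hub with the clamp screw upright on top. This point is on the shaft's axis in mid-hub, 70 mm above the bench, right below the screw. y runs along the shaft to the crank, z up. Only crank and shaft turn; the hub stands still.
- crank_pin (a point): Middle of the red round crank pin, 14 mm diameter, 45 mm long, parallel to the shaft, 110 mm from the hub point along y, circling the axis at 55 mm. Lever at y = 75 to 87 mm, end bearing block at 54 to 70. It starts 1.2 to 1.4 rad from upright, to the hub's +x side, and turns up and over to -1.5 rad (to -x). The flat faces the screw somewhere from 0.65 (+x side) to -0.8 rad.
- screw_top (a point): Centre of the clamp screw's mouth, 109 mm above the bench at the start, level with its boss; it sinks 2 mm per rad. Dark screw, 27 mm diameter, with an upright hexagon socket 14 mm across flats and 15 mm deep, open to the top; its upper 6 mm flare to 23 mm across. The point's x axis points to a corner of the hexagon and turns with the screw. A key over 8 degrees off may stand on ribs 6 to 9 mm down.
- screw (a joint): Turn of the clamp screw in rad, growing clockwise from above; starts at 0 to 0.2. About 0.1 to 0.2 Nm turns it and it stays where it is left. If the flat does not face it, it comes up hard at about 0.3 and gives no more than 0.2 rad when forced; on the flat it runs to its stop at 1.42. Seated is 1.40 to 1.44, 0.3 to 0.6 Nm at the key; over about 0.8 Nm is forcing it.
- key_handle (a point): Middle of the red T-handle of the hex key: a bar 66 mm long (point's x), 16 mm thick (y), 28 mm high (z). The steel hexagon shank, 12 mm across flats with corners along the point's x axis, hangs from its middle; its tip is 108 mm below this point. 140 g. It starts upright in the stand, tip 5 mm above the bench, 45 mm deep.
- key_tip (a point): Centre of the lower end of the hex key's shank.
- stand_top (a point): Middle of the top of the grey key stand, a fixed block 130 mm (its x) x 52 mm (y) x 50 mm high, with two square holes 15.5 mm wide, 45 mm deep, chamfered 5 mm at the mouth, at x = -33 and +33 mm. The red key is in one of them, the blue one in the other.
- small_key_handle (a point): Middle of the handle of the smaller blue T-handled key (46 x 16 x 28 mm) in the other hole of the stand. Not to be used.
- jar_a: White specimen jar with an orange cap, 56 mm in diameter, 70 mm tall. Origin under its centre.
- jar_b: White specimen jar with a blue cap, 56 mm in diameter, 70 mm tall. Origin under its centre.
- beaker: Clear open beaker, 64 mm in diameter, 85 mm tall. Origin under its centre.
- cassette_tray: Open blue divided tray, 160 x 110 x 30 mm. Origin under its centre.
- mould_box: White box with a blue lid, 150 x 200 x 91 mm. Origin under its centre.
- shaft_gap (a point): Point on the shaft's axis 36 mm from the hub point towards the crank, where the shaft is bare (y = 18 to 54 mm) and its bright flat, 17 mm wide, shows once it is turned up. The flat's angle to the crank differs each time and is not measured. A sprung roller in the hub (about 70 N) rides on the shaft and drops in when the flat comes up.
- crank_axis (a point): Centre of the pin's circle, 70 mm above the bench. Feel at the pin: 1 to 4 N of drag on the round; 0.5 rad before the flat's middle the roller drops in and pulls the crank on by several N, fading to nothing at the middle, then holds it back by up to 15 N until it climbs out 0.5 rad past it. Let go within 0.2 rad of the middle it stays or creeps nearer; 0.2 rad is near enough for the screw.
There are look-alikes about, which are no part of the job. Leave any green look-alike of the part that bears key_handle alone.

How it is judged:
By the outcome, as a careful person would: the job done as asked, in the order asked, and still so for the second after the job is handed in, with the robot touching nothing.
It also fails if it takes over 72 s, if anything falls off the work surface, if the arm or the gripper's body presses on something with over 40 N, if the wrist force passes 120 N, or if a joint passes its speed limit or range.

## Working session

There is one attempt and no reset: what is moved stays moved. The work goes in short steps, Python scripts to look and compute and a shell command to move; the robot and the scene stay as the last step left them, time stands still between calls to the robot, and variables do not carry over. Pictures are saved under pics/ and viewed, and the job is handed in when it is done.

```bash
mkdir -p pics; ls
python3 - <<'E'
from bench import robot
import cv2
print(robot.get_obs())
for n in ("scene","top"):
    s=robot.snapshot(n); cv2.imwrite(f"pics/{n}0.png",s["image"][:,:,::-1])
    print(n,{k:s[k] for k in s if k!="image"})
E
```

```text
pics
{'time': 0.0, 'joint_positions': array([-1.41512042e+00,  8.79426166e-02,  1.37226801e+00,  1.44157771e-05,
        1.68359513e+00, -1.03103263e-01]), 'qvel': array([-0.00058931, -0.00054109, -0.00062105, -0.00108786, -0.00175122,
       -0.00103101]), 'joint_torque': array([-6.61116937e-04, -3.40183890e+01, -3.02429509e+01,  7.18913041e-02,
        3.29514197e-02, -1.60706936e-04]), 'tool_pos': array([ 0.14065721, -0.53113412,  0.20430398]), 'ee_rot': array([-1.5705543 ,  0.00219988, -1.31201528]), 'wrist_force': array([-0.07102014, -0.09706288, -0.27908711]), 'wrist_torque': array([ 4.22088203e-05,  3.09804087e-02, -2.91477694e-02]), 'width': 0.09427495057860633}
scene {'fx': 437.6894049977973, 'fy': 437.6894049977973, 'cx': 323.72634303061585, 'cy': 252.84858518465063, 'rvec': array([ 2.2656897 ,  1.24307635, -0.39304066]), 'tvec': array([-0.26364361, -0.33292683,  1.40483756])}
top {'fx': 571.0801441503273, 'fy': 571.0801441503273, 'cx': 323.8064339778561, 'cy': 239.4517537644005, 'rvec': array([ 2.13915168, -2.15581428,  0.1008869 ]), 'tvec': array([-0.00849005,  0.57311785,  1.35573722])}
```

View pics/scene0.png

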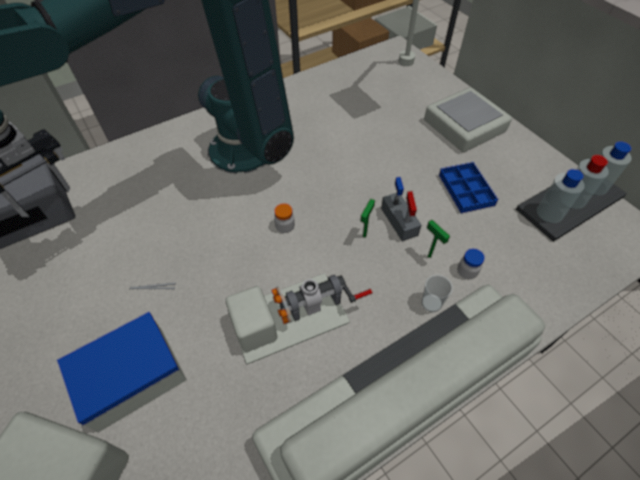

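View pics/top0.png

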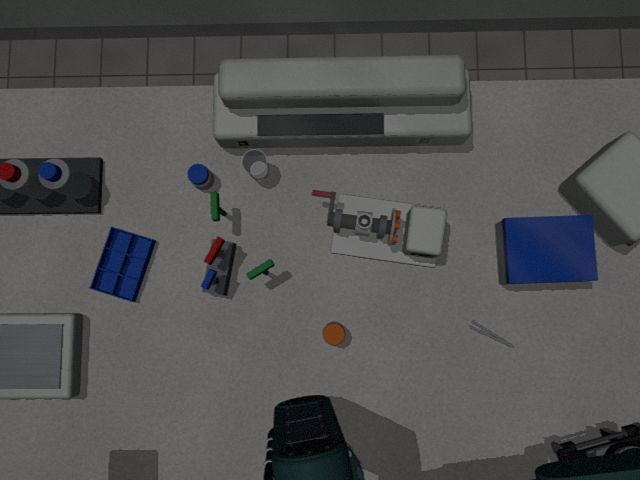

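The scene view shows the rotator (hub ~(310,290), red crank pin ~(362,294)) and the stand with the red key (411,203) and blue key (399,186). Green look-alikes are at (367,212) and (437,232). The top view shows the stand ~(225,268), red handle (214,250), screw (364,222) and pin (323,194). I'll enlarge these areas.

```bash
cat > h.py <<'E'
import numpy as np, cv2
from scipy.spatial.transform import Rotation as Rn
from bench import robot
def cam(s):
    R=cv2.Rodrigues(np.array(s["rvec"]))[0]; t=np.array(s["tvec"]); K=np.array([[s["fx"],0,s["cx"]],[0,s["fy"],s["cy"]],[0,0,1]])
    return R,t,K
def ray(s,uv):
    R,t,K=cam(s); d=R.T@np.linalg.solve(K,[uv[0],uv[1],1.]); return -R.T@t,d/np.linalg.norm(d)
def onz(s,uv,z):
    c,d=ray(s,uv); return c+d*(z-c[2])/d[2]
def tri(s1,p1,s2,p2):
    c1,d1=ray(s1,p1); c2,d2=ray(s2,p2)
    k=np.linalg.lstsq(np.stack([d1,-d2],1),c2-c1,rcond=None)[0]
    a,b=c1+k[0]*d1,c2+k[1]*d2; return (a+b)/2,np.linalg.norm(a-b)
def proj(s,P):
    R,t,K=cam(s); q=K@(R@np.array(P)+t); return q[:2]/q[2]
def crop(s,u,v,w,h,f,name):
    im=s["image"][v:v+h,u:u+w,::-1]; cv2.imwrite("pics/"+name,cv2.resize(im,None,fx=f,fy=f,interpolation=cv2.INTER_CUBIC))
def blobs(s,lo,hi,mn=15):
    hsv=cv2.cvtColor(s["image"],cv2.COLOR_RGB2HSV); m=cv2.inRange(hsv,np.array(lo),np.array(hi))
    if lo[0]<5: m|=cv2.inRange(hsv,np.array([175,lo[1],lo[2]]),np.array([180,255,255]))
    n,l,st,c=cv2.connectedComponentsWithStats(m)
    return [(c[i].round(1),st[i],cv2.minAreaRect(np.argwhere(l==i)[:,::-1].astype(np.float32))) for i in range(1,n) if st[i,4]>=mn]
E
python3 - <<'E'
from h import *
S=robot.snapshot("scene");T=robot.snapshot("top")
crop(S,340,165,130,95,6,"s_keys.png");crop(T,170,150,130,160//2*2,5,"t_keys.png")
crop(S,220,255,160,110,5,"s_rot.png");crop(T,300,175,150,100,5,"t_rot.png")
for n,s in (("S",S),("T",T)):
    print(n)
    for b in blobs(s,(0,150,60),(6,255,255)): print("red",b[0],b[1],[np.round(x,1) for x in b[2]])
    for b in blobs(s,(50,120,40),(75,255,255)): print("grn",b[0],b[1],[np.round(x,1) for x in b[2]])
    for b in blobs(s,(105,150,60),(125,255,255)): print("blu",b[0],b[1],[np.round(x,1) for x in b[2]])
E
```

```text
S
red [597.4 163.1] [589 155  19  18 221] [array([596.3, 163.2]), array([14.6, 18.4]), np.float64(40.6)]
red [411.2 203.5] [407 192   9  24 134] [array([411.3, 203.4]), array([23.5,  6.4]), np.float64(79.7)]
red [362.8 293.9] [355 290  17   9  65] [array([362.8, 293.9]), array([ 3.7, 16.7]), np.float64(68.2)]
grn [366.9 214. ] [362 200  12  36 165] [array([365.6, 216.7]), array([ 8.3, 36.1]), np.float64(14.9)]
grn [437.  233.6] [428 221  21  36 247] [array([438.2, 238.2]), array([34.9, 19.7]), np.float64(88.0)]
blu [621.2 149.5] [613 142  18  17 207] [array([621.8, 150.3]), array([15.7, 16.8]), np.float64(10.3)]
blu [467.7 187.4] [ 440  163   57   49 1588] [array([467.8, 186.6]), array([56.2, 37.6]), np.float64(60.3)]
blu [573.1 177.7] [564 170  19  17 220] [array([572.2, 177.7]), array([14.1, 18.9]), np.float64(39.8)]
blu [398.9 185.8] [396 178   7  17  84] [array([399.1, 185.9]), array([16.3,  5.6]), np.float64(77.5)]
blu [473.6 257.4] [464 249  20  17 258] [array([473.5, 257.5]), array([18.3, 16.5]), np.float64(26.6)]
blu [115.7 367.2] [  58  313  120  111 7191] [array([114.6, 368
[... 377 characters left out ...]
   7  28 165] [array([214. , 205.5]), array([27.,  6.]), np.float64(90.0)]
grn [259.6 268.9] [247 260  26  19 169] [array([259.6, 268.9]), array([ 6.1, 27.8]), np.float64(57.7)]
blu [ 46.7 170.1] [ 38 162  18  17 238] [array([ 46.5, 170. ]), array([16., 17.]), np.float64(90.0)]
blu [197.4 173.4] [188 164  20  20 299] [array([197.3, 173.2]), array([19.1, 18.4]), np.float64(45.0)]
blu [550.2 249. ] [ 505  215   93   69 5730] [array([550.7, 249. ]), array([65.7, 90.1]), np.float64(87.7)]
blu [123.8 264. ] [  95  227   57   74 2200] [array([122.4, 264.1]), array([42.9, 65.3]), np.float64(16.5)]
blu [207.7 278.4] [202 269  13  20 119] [array([207.5, 278.5]), array([ 5.8, 19.2]), np.float64(26.6)]
```

View pics/s_keys.png

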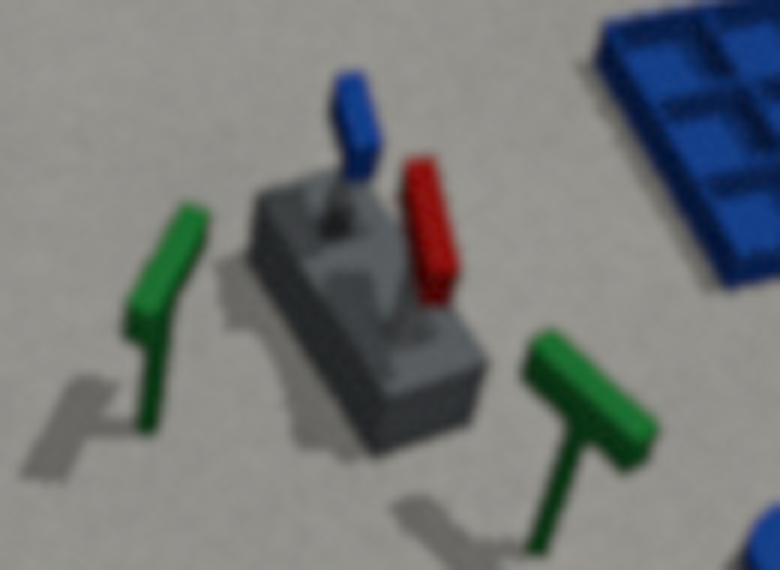

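View pics/t_keys.png

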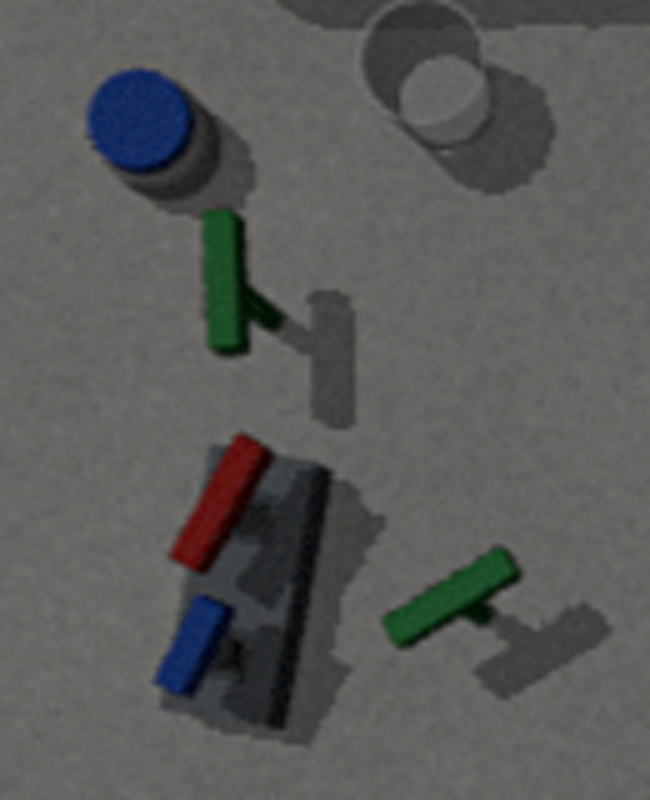

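View pics/s_rot.png

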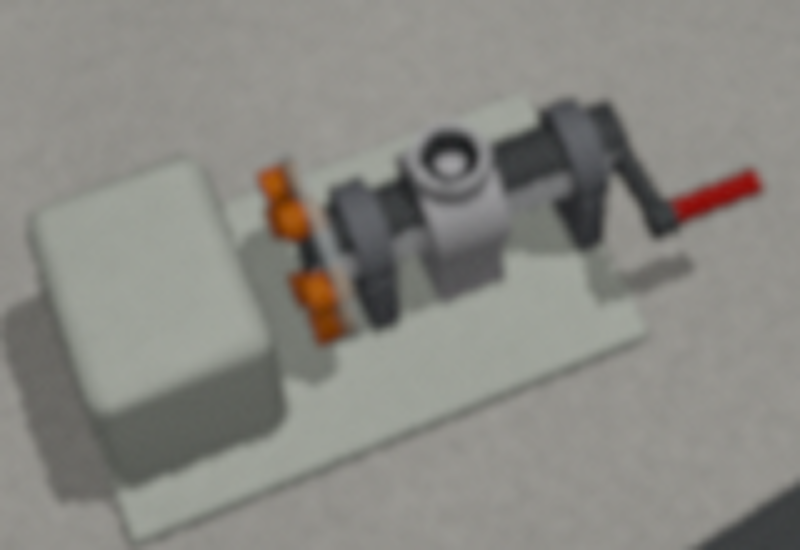

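View pics/t_rot.png

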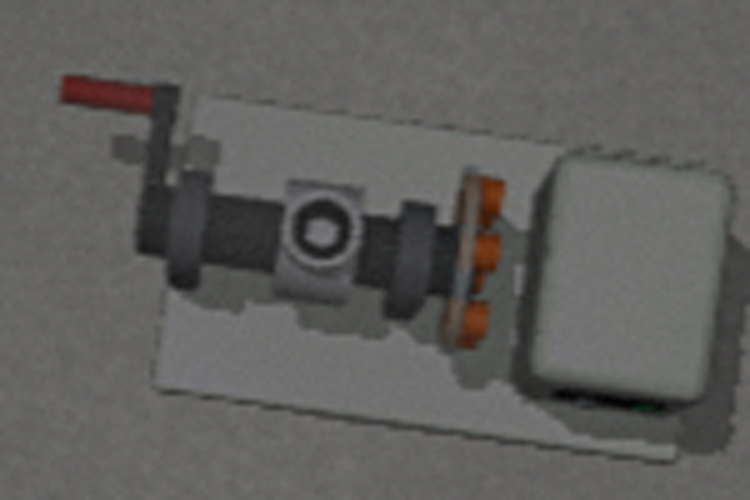

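The crops show red key handle in the stand's far hole (crop t_keys (222,503)), the only red T-key. The green ones stand on the bench outside the stand, so the red one fits. On the rotator, the screw ring is at top crop (322,230) and the pin at (108,92). Next I measure their positions.

Run:
```python
from h import *
S=robot.snapshot("scene");T=robot.snapshot("top")
# average few frames
def avg(n,k=4):
    s=robot.snapshot(n); a=s["image"].astype(float)
    for _ in range(k-1): a+=robot.snapshot(n)["image"]
    s["image"]=(a/k).astype(np.uint8); return s
S=avg("scene");T=avg("top")
import pickle; pickle.dump((S,T),open("st0.pkl","wb"))
crop(S,290,268,40,40,15,"s_scr.png");crop(T,344,201,40,40,15,"t_scr.png")
for z in (0.109,):
  print("screw",onz(S,(310,286.6),z),onz(T,(364.4,221),z),tri(S,(310,286.6),T,(364.4,221)))
a=onz(T,(331,252.6),.01);b=onz(T,(435.6,267),.01); c=onz(T,(338,194.4),.01)
print("base corners",a,b,c,np.linalg.norm(a-b),np.linalg.norm(a-c), "ydir yaw",np.arctan2(*(a-b)[:2][::-1]),np.arctan2(*(c-a)[:2][::-1]))
print("key",tri(S,(411.2,203.5),T,(213.1,249.7)),onz(T,(213.1,249.7),.127),"blue",tri(S,(398.9,185.8),T,(207.7,278.4)))
for (w,p) in (("T",(213,250)),):
  an=np.deg2rad(28.3+90); 
  for sgn in (1,):
    d=np.array([np.cos(an),np.sin(an)])*13; A=onz(T,np.array(p)+d,.127);B=onz(T,np.array(p)-d,.127); print("handle dir",A,B,np.arctan2(*(B-A)[:2][::-1]),np.linalg.norm(A-B))
print("pin",tri(S,(362.8,293.9),T,(320.5,193.3)))
```

```text
screw [ 0.6093332  -0.11107529  0.109     ] [ 0.60601942 -0.10876919  0.109     ] (array([ 0.60670176, -0.10929424,  0.1036348 ]), np.float64(0.0006148920433203699))
base corners [ 0.54308739 -0.02988264  0.01      ] [ 0.50542012 -0.28584159  0.01      ] [ 0.68899212 -0.04849582  0.01      ] 0.25871569023239244 0.14708718364343096 ydir yaw 1.4246836910859022 -0.12688544406188312
key (array([0.54095876, 0.23833368, 0.11136115]), np.float64(0.004918503479695918)) [0.54071607 0.23698725 0.127     ] blue (array([0.47507851, 0.24968126, 0.11166701]), np.float64(0.004630083738145103))
handle dir [0.51401698 0.25083645 0.127     ] [0.56615707 0.22351426 0.127     ] -0.48267451190206717 0.05886502468210053
pin (array([ 0.67718283, -0.00854291,  0.07957766]), np.float64(0.003753390486467877))
```

View pics/s_scr.png

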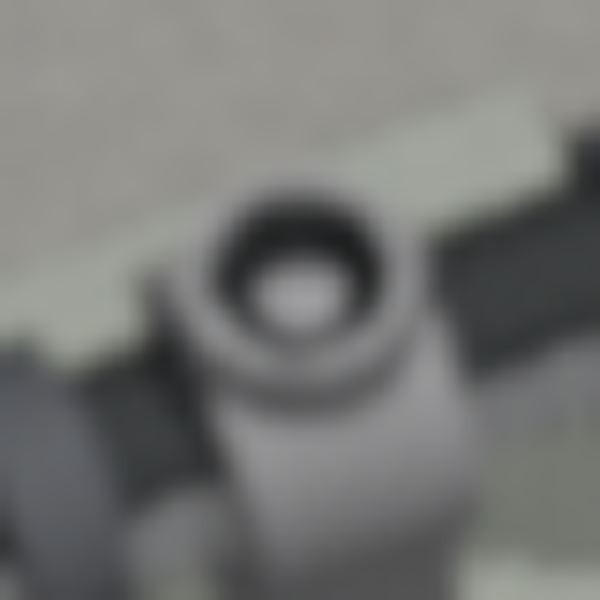

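View pics/t_scr.png

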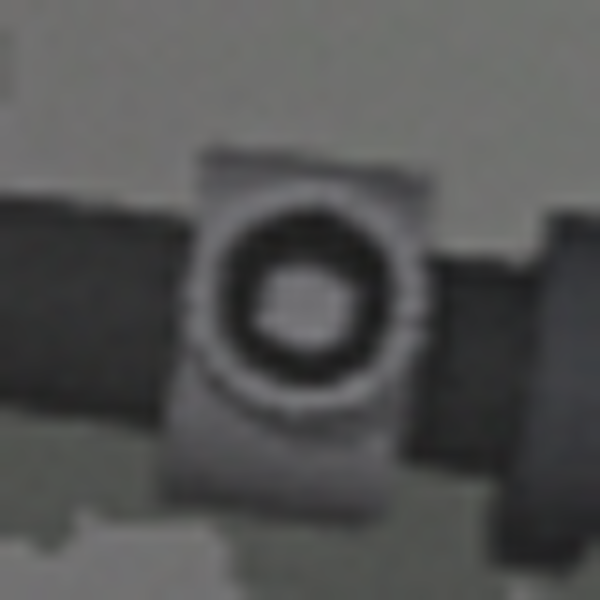

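The screw's dark ring is centred at top crop (308,295) and scene crop (298,270). The hub is about (0.607,-0.109), its yaw about -0.14, and the pin about (0.677,-0.008,0.08). I'll add a helper that works out tool-frame shifts.

```bash
cat >> h.py <<'E'
def state(): 
    o=robot.get_obs(); R=Rn.from_euler("xyz",o["ee_rot"]).as_matrix(); return o,R
def togo(P,jaw):
    """tool-frame shift (mm) to TCP P and yaw to bring jaw axis to world angle jaw (mod pi)"""
    o,R=state(); d=R.T@(np.array(P)-o["tool_pos"])*1000
    a=np.arctan2(R[1,0],R[0,0]); # tool x heading; +yaw (about down) lowers it
    y=a-jaw
    ys=[(y+k*np.pi) for k in (-2,-1,0,1,2)]; q6=o["joint_positions"][5]
    print("t %.2f"%o["time"],"tcp",o["tool_pos"].round(4),"jaw",round(a,3),"q",o["joint_positions"].round(2),"\nshift",d.round(1),"yaw opts",np.round([v for v in ys if abs(v)<3.5],3),"F",o["wrist_force"].round(1),"M",o["wrist_torque"].round(2),"w",round(o["width"],4))
HUB=np.array([0.607,-0.1085,0.07]); HY=-0.137
ex=np.array([np.cos(HY),np.sin(HY),0]); ey=np.array([-np.sin(HY),np.cos(HY),0])
def pin(th,yo=.112): return HUB+ey*yo+.055*(np.sin(th)*ex+np.array([0,0,np.cos(th)]))
E
python3 - <<'E'
from h import *
import pickle; S,T=pickle.load(open("st0.pkl","rb"))
print(onz(S,(309.4,285.5),.109),onz(T,(364.07,220.2),.109))
o,R=state();print(R.round(3))
p=pin(1.3)
for th in (1.2,1.3,1.4): print(th,pin(th,.110),proj(S,pin(th,.110)),proj(T,pin(th,.110)))
print(proj(T,pin(1.3,.1325)),proj(S,pin(1.3,.1325)))
print(proj(T,HUB+ey*.0875+[0,0,.018]),"crank-end axis")
togo(p+[0,0,.1],HY)
E
```

```text
[ 0.60615203 -0.11072167  0.109     ] [ 0.60789307 -0.10803645  0.109     ]
[[ 0.256  0.     0.967]
 [-0.967 -0.     0.256]
 [ 0.    -1.    -0.   ]]
1.2 [ 0.67280473 -0.00653165  0.08992968] [363.54127045 289.76930592] [320.20935094 194.65371498]
1.3 [ 0.67452204 -0.0067684   0.08471244] [363.7286165  291.49795175] [320.37697559 194.37369739]
1.4 [ 0.6757148  -0.00693284  0.07934819] [363.80389357 293.06441414] [320.51605418 194.32547773]
[310.96695471 193.20432066] [372.35991901 287.95519119]
[326.86391378 217.28375612] crank-end axis
t 0.70 tcp [ 0.1407 -0.5317  0.2056] jaw -1.312 q [-1.42  0.09  1.37 -0.    1.68 -0.1 ] 
shift [-372.7   20.8  651.1] yaw opts [-1.175  1.967] F [ 0.6 -0.4 -0.2] M [-0.01  0.06  0.02] w 0.0938
```

```bash
R='{"delta_pos":[-372,0,651],"yaw":-1.175}'; python3 -m handwheel '[{"delta_pos":[-372,0,651],"yaw":-1.175},{"delta_pos":[-372,0,651],"yaw":-1.175},{"delta_pos":[-372,0,651],"yaw":-1.175},{"delta_pos":[-372,0,651],"yaw":-1.175},{"delta_pos":[-372,0,651],"yaw":-1.175},{"delta_pos":[-372,0,651],"yaw":-1.175},{"delta_pos":[-372,0,651],"yaw":-1.175},{"delta_pos":[-372,0,651],"yaw":-1.175},{"delta_pos":[-372,0,651],"yaw":-1.175},{"delta_pos":[-372,0,651],"yaw":-1.175},{"delta_pos":[-372,0,651],"yaw":-1.175},{"delta_pos":[-372,0,651],"yaw":-1.175}]' 120
python3 - <<'E'
from h import *
togo(pin(1.38)+[0,0,.1],HY)
E
```

```text
time: 1.9
tool_pos: [0.5694, -0.1089, 0.2057]
ee_rot: [-1.571, -0.001, -0.137]
wrist_force: [0.3, -0.3, 0.5]
width: 0.0501
t 1.90 tcp [ 0.5694 -0.1089  0.2057] jaw -0.137 q [-0.29  0.15  1.3  -0.    1.69 -0.15] 
shift [ 91.2  25.3 117.5] yaw opts [-3.141  0.     3.142] F [ 0.3 -0.3  0.5] M [-0.07 -0.04 -0.01] w 0.0501
```

```bash
python3 -m handwheel '[{"delta_pos":[91,10,117]},{"delta_pos":[91,20,117]},{"delta_pos":[91,25,117]},{"delta_pos":[91,25,117]},{"delta_pos":[91,25,117]}]'
python3 - <<'E'
from h import *
T=robot.snapshot("top");S=robot.snapshot("scene")
crop(T,270,150,160,120,5,"t1.png");crop(S,300,240,120,90,5,"s1.png")
p=pin(1.38);togo([p[0],p[1],p[2]-.019],HY)
E
```

```text
t 2.00 tcp [ 0.571  -0.1059  0.2043] jaw -0.13 q [-0.28  0.16  1.3   0.    1.69 -0.15] 
shift [ 90.9 143.1 113.3] yaw opts [-3.134  0.007  3.149] F [ 0.4 -1.   0.1] M [-0.06 -0.04 -0.  ] w 0.0497invalid input at $[0]: expected keys delta_pos, yaw
```

View pics/t1.png

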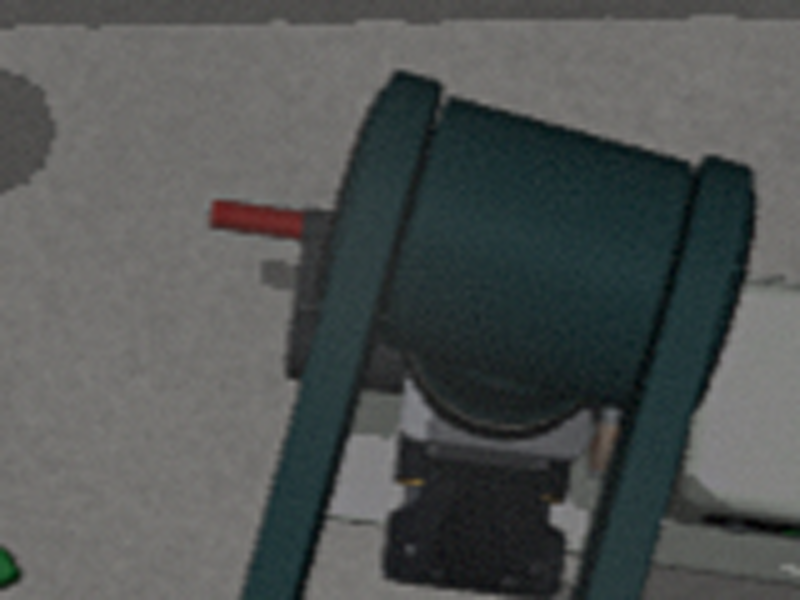

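View pics/s1.png

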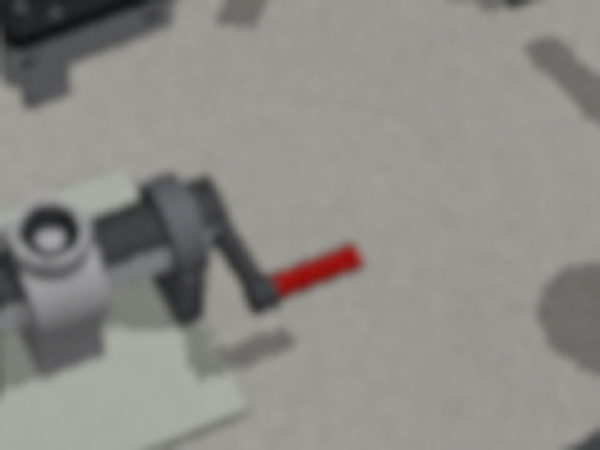

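The call was refused because every row needs both keys. The arm is still short of the pin, which is at scene crop (318,272) and unobstructed.

```bash
python3 -m handwheel '[{"delta_pos":[40,10,50],"yaw":0},{"delta_pos":[80,20,100],"yaw":0.007},{"delta_pos":[91,40,113],"yaw":0.007},{"delta_pos":[91,60,113],"yaw":0.007},{"delta_pos":[91,60,113],"yaw":0.007},{"delta_pos":[91,60,113],"yaw":0.007}]'
python3 - <<'E'
from h import *
S=robot.snapshot("scene")
crop(S,300,220,140,105,5,"s2.png")
p=pin(1.38);togo([p[0],p[1],p[2]-.019],HY)
E
```

```text
time: 2.6
tool_pos: [0.6731, -0.012, 0.1453]
ee_rot: [-1.571, 0.001, -0.145]
wrist_force: [0.8, 0.6, -0.2]
width: 0.05
t 2.65 tcp [ 0.6737 -0.0123  0.147 ] jaw -0.145 q [-0.1   0.38  1.13 -0.    1.63  0.04] 
shift [ 0.8 85.5  7.7] yaw opts [-3.15  -0.008  3.133] F [0.3 0.5 0.2] M [-0.07 -0.07  0.01] w 0.0499
```

View pics/s2.png

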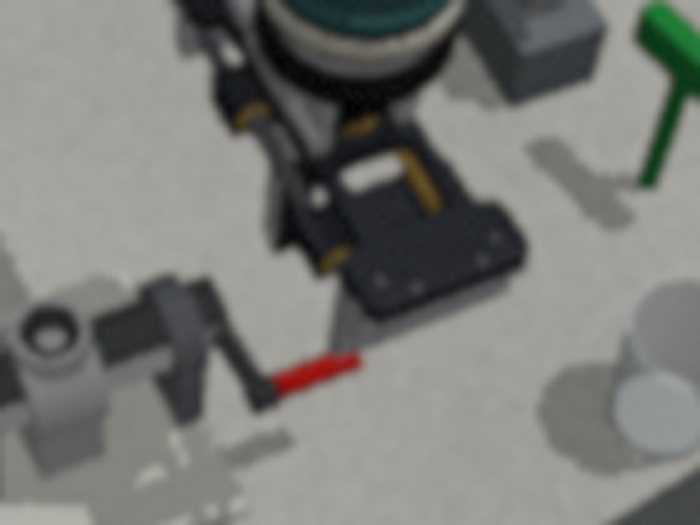

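```bash
python3 -m handwheel '[{"delta_pos":[0,30,7],"yaw":-0.008},{"delta_pos":[0,55,7],"yaw":-0.008},{"delta_pos":[0,70,7],"yaw":-0.008},{"delta_pos":[0,82,7],"yaw":-0.008},{"delta_pos":[0,82,7],"yaw":-0.008}]'
python3 - <<'E'
from h import *
S=robot.snapshot("scene")
crop(S,300,220,140,105,5,"s3.png")
p=pin(1.38);togo([p[0],p[1],p[2]-.019],HY)
E
```

```text
time: 3.15
tool_pos: [0.674, -0.0048, 0.0626]
ee_rot: [-1.571, 0.002, -0.137]
wrist_force: [0.1, 0.0, -0.3]
width: 0.0495
t 3.20 tcp [ 0.6747 -0.0047  0.0639] jaw -0.137 q [-0.09  0.42  1.24 -0.    1.48  0.05] 
shift [ 1.1  2.4 -0. ] yaw opts [-3.141  0.     3.142] F [ 0.7 -0.5 -0.2] M [-0.06 -0.05  0.03] w 0.0491
```

View pics/s3.png

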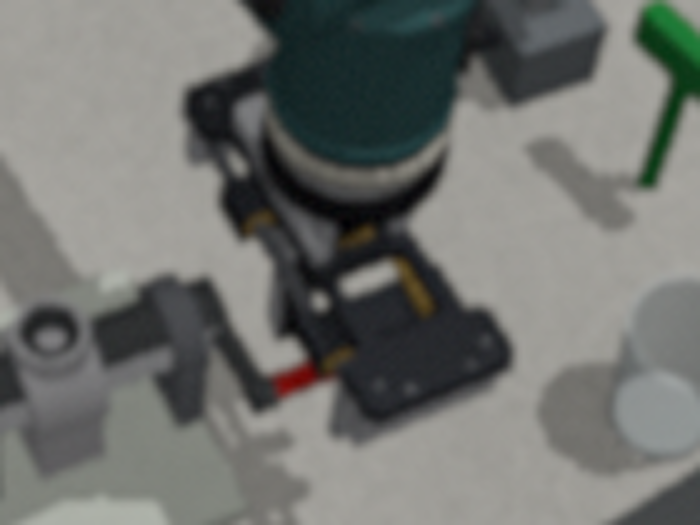

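```bash
python3 -m handwheel '[{"delta_pos":[1,2,0],"yaw":0},{"delta_pos":[1,2,0],"yaw":0},{"delta_pos":[1,2,0],"yaw":0},{"delta_pos":[1,2,0],"yaw":0}]' 255
python3 - <<'E'
from h import *
p=pin(1.38);togo([p[0],p[1],p[2]-.019],HY)
E
```

```text
time: 3.6
tool_pos: [0.6761, -0.0043, 0.0621]
ee_rot: [-1.571, -0.001, -0.136]
wrist_force: [-0.0, -0.4, -0.6]
width: 0.0214
t 3.60 tcp [ 0.6761 -0.0043  0.0621] jaw -0.136 q [-0.09  0.43  1.24 -0.    1.47  0.05] 
shift [-0.2  0.7 -0.6] yaw opts [-3.141e+00  1.000e-03  3.143e+00] F [-0.  -0.4 -0.6] M [-0.07 -0.05  0.03] w 0.0214
```

```bash
python3 -m handwheel '[{"delta_pos":[0,0,0],"yaw":0},{"delta_pos":[0,0,0],"yaw":0},{"delta_pos":[0,0,0],"yaw":0}]' 255
python3 - <<'E'
from h import *
p=pin(1.38);togo([p[0],p[1],p[2]-.019],HY)
c=pin(1.38)
for th in np.arange(1.3,-1.0,-.1):
    print("%.1f"%th, ((pin(th)-c)@ex*1000).round(1), (-(pin(th)-c)[2]*1000).round(1))
E
```

```text
time: 3.9
tool_pos: [0.678, -0.0045, 0.0623]
ee_rot: [-1.571, -0.006, -0.136]
wrist_force: [5.0, -0.2, -0.6]
width: 0.013
t 3.90 tcp [ 0.678  -0.0045  0.0623] jaw -0.136 q [-0.09  0.43  1.24  0.    1.47  0.05] 
shift [-2.1  0.9 -0.7] yaw opts [-3.141e+00  1.000e-03  3.142e+00] F [ 5.  -0.2 -0.6] M [-0.13 -0.97 -0.03] w 0.013
1.3 -1.0 -4.3
1.2 -2.7 -9.5
1.1 -5.0 -14.5
1.0 -7.7 -19.3
0.9 -10.9 -23.8
0.8 -14.5 -27.9
0.7 -18.6 -31.6
0.6 -22.9 -35.0
0.5 -27.6 -37.8
0.4 -32.6 -40.2
0.3 -37.7 -42.1
0.2 -43.1 -43.5
0.1 -48.5 -44.3
-0.0 -54.0 -44.6
-0.1 -59.5 -44.3
-0.2 -64.9 -43.5
-0.3 -70.3 -42.1
-0.4 -75.4 -40.2
-0.5 -80.4 -37.8
-0.6 -85.1 -35.0
-0.7 -89.4 -31.6
-0.8 -93.5 -27.9
-0.9 -97.1 -23.8
```

```bash
python3 - <<'E'
import numpy as np
for t in np.arange(1.4,-1.2,-.1): print("%.1f x %.1f y %.1f"%(t,55*(np.sin(t)-np.sin(1.4)),-55*(np.cos(t)-np.cos(1.4))))
E
cat > f.py <<'E'
from h import *
o,R=state(); f=o["wrist_force"]; 
p=o["tool_pos"]-HUB-[0,0,-.019]; x=p@ex-.002; 
th=np.arctan2(x,p[2]); t=np.cos(th)*ex-np.sin(th)*np.array([0,0,1]); r=np.sin(th)*ex+np.array([0,0,np.cos(th)])
print("t%.2f th~%.3f r %.1f | Ftan(+ = pushed back to +th) %.1f Frad %.1f Fy %.1f | F"%(o["time"],th,1000*np.hypot(x,p[2]),f@t,f@r,f@ey),f.round(1),"M",o["wrist_torque"].round(2),"w %.4f"%o["width"])
E
python3 -m handwheel '[{"delta_pos":[1.5,-3,0],"yaw":0},{"delta_pos":[0.5,-8,0],"yaw":0},{"delta_pos":[-1,-10.5,0],"yaw":0},{"delta_pos":[-1,-10.5,0],"yaw":0}]' ; python3 f.py
```

```text
1.4 x 0.0 y -0.0
1.3 x -1.2 y -5.4
1.2 x -2.9 y -10.6
1.1 x -5.2 y -15.6
1.0 x -7.9 y -20.4
0.9 x -11.1 y -24.8
0.8 x -14.7 y -29.0
0.7 x -18.8 y -32.7
0.6 x -23.1 y -36.0
0.5 x -27.8 y -38.9
0.4 x -32.8 y -41.3
0.3 x -37.9 y -43.2
0.2 x -43.3 y -44.6
0.1 x -48.7 y -45.4
-0.0 x -54.2 y -45.7
-0.1 x -59.7 y -45.4
-0.2 x -65.1 y -44.6
-0.3 x -70.5 y -43.2
-0.4 x -75.6 y -41.3
-0.5 x -80.6 y -38.9
-0.6 x -85.3 y -36.0
-0.7 x -89.6 y -32.7
-0.8 x -93.7 y -29.0
-0.9 x -97.3 y -24.8
-1.0 x -100.5 y -20.4
-1.1 x -103.2 y -15.6
time: 4.3
tool_pos: [0.6758, -0.0042, 0.0714]
ee_rot: [-1.571, -0.002, -0.136]
wrist_force: [5.2, 0.2, -5.0]
width: 0.013
t4.30 th~1.196 r 55.8 | Ftan(+ = pushed back to +th) 6.5 Frad 2.9 Fy 0.9 | F [ 5.2  0.2 -5. ] M [ 0.01 -1.18 -0.07] w 0.0130
```

```bash
python3 -m handwheel '[{"delta_pos":[-1,-2.5,0],"yaw":0},{"delta_pos":[-2.2,-5.1,0],"yaw":0}]' >/dev/null; python3 f.py;  python3 -m handwheel '[{"delta_pos":[-1.3,-2.5,0],"yaw":0},{"delta_pos":[-2.7,-4.8,0],"yaw":0}]' >/dev/null; python3 f.py
python3 -m handwheel '[{"delta_pos":[-1.6,-2.3,0],"yaw":0},{"delta_pos":[-3.2,-4.4,0],"yaw":0}]' >/dev/null; python3 f.py
python3 -m handwheel '[{"delta_pos":[-1.8,-2.2,0],"yaw":0},{"delta_pos":[-3.6,-4.2,0],"yaw":0}]' >/dev/null; python3 f.py
```

```text
t4.50 th~1.105 r 56.2 | Ftan(+ = pushed back to +th) 8.8 Frad 4.0 Fy 1.3 | F [ 7.6  0.2 -6.1] M [-0.09 -1.56 -0.03] w 0.0129
t4.70 th~1.002 r 56.7 | Ftan(+ = pushed back to +th) 8.4 Frad 3.5 Fy 1.1 | F [ 7.6  0.  -5.2] M [-0.15 -1.51 -0.04] w 0.0132
t4.90 th~0.905 r 57.4 | Ftan(+ = pushed back to +th) 9.1 Frad 2.7 Fy 0.7 | F [ 7.7 -0.4 -5.5] M [-0.07 -1.74 -0.02] w 0.0131
t5.10 th~0.807 r 58.0 | Ftan(+ = pushed back to +th) 6.2 Frad 3.7 Fy 0.4 | F [ 6.9 -0.5 -1.9] M [ 0.02 -1.7  -0.01] w 0.0128
```

```bash
python3 -m handwheel '[{"delta_pos":[-1.8,-2.2,0],"yaw":0},{"delta_pos":[-3.7,-4,0],"yaw":0}]' >/dev/null; python3 f.py;  python3 -m handwheel '[{"delta_pos":[-2.1,-1.8,0],"yaw":0},{"delta_pos":[-4.2,-3.6,0],"yaw":0}]' >/dev/null; python3 f.py
python3 -m handwheel '[{"delta_pos":[-2.3,-1.6,0],"yaw":0},{"delta_pos":[-4.6,-3.1,0],"yaw":0}]' >/dev/null; python3 f.py
python3 -m handwheel '[{"delta_pos":[-2.4,-1.3,0],"yaw":0},{"delta_pos":[-4.9,-2.5,0],"yaw":0}]' >/dev/null; python3 f.py
```

```text
t5.30 th~0.714 r 58.8 | Ftan(+ = pushed back to +th) 9.1 Frad 2.8 Fy 0.5 | F [ 8.7 -0.7 -3.9] M [-0.02 -1.81 -0.05] w 0.0137
t5.50 th~0.621 r 59.5 | Ftan(+ = pushed back to +th) 7.2 Frad 3.8 Fy 1.1 | F [ 8.2 -0.  -1.2] M [-0.07 -1.84 -0.06] w 0.0132
t5.70 th~0.531 r 60.3 | Ftan(+ = pushed back to +th) 8.0 Frad 3.9 Fy 1.1 | F [ 8.9 -0.1 -0.7] M [ 0.03 -1.84 -0.04] w 0.0134
t5.90 th~0.438 r 61.0 | Ftan(+ = pushed back to +th) 6.7 Frad 4.6 Fy 1.1 | F [8.1 0.  1.3] M [ 0.05 -1.8  -0.01] w 0.0130
```

```bash
python3 -m handwheel '[{"delta_pos":[-2.5,-1,0],"yaw":0},{"delta_pos":[-5,-2,0],"yaw":0}]' >/dev/null; python3 f.py;  python3 -m handwheel '[{"delta_pos":[-2.6,-0.7,0],"yaw":0},{"delta_pos":[-5.3,-1.4,0],"yaw":0}]' >/dev/null; python3 f.py
python3 -m handwheel '[{"delta_pos":[-2.7,-0.4,0],"yaw":0},{"delta_pos":[-5.4,-0.8,0],"yaw":0}]' >/dev/null; python3 f.py
python3 - <<'E'
from h import *
S=robot.snapshot("scene")
crop(S,280,220,140,105,5,"s4.png")
E
```

```text
t6.10 th~0.341 r 61.9 | Ftan(+ = pushed back to +th) 4.0 Frad 6.7 Fy 0.3 | F [ 6.  -0.6  5. ] M [-0.01 -1.5   0.  ] w 0.0129
t6.30 th~0.251 r 62.7 | Ftan(+ = pushed back to +th) 4.1 Frad 8.1 Fy 2.0 | F [6.2 1.2 6.9] M [ 0.06 -1.47 -0.01] w 0.0127
t6.50 th~0.163 r 62.3 | Ftan(+ = pushed back to +th) 4.6 Frad 4.9 Fy 1.8 | F [5.5 1.1 4.1] M [ 0.19 -1.45 -0.05] w 0.0130
```

View pics/s4.png

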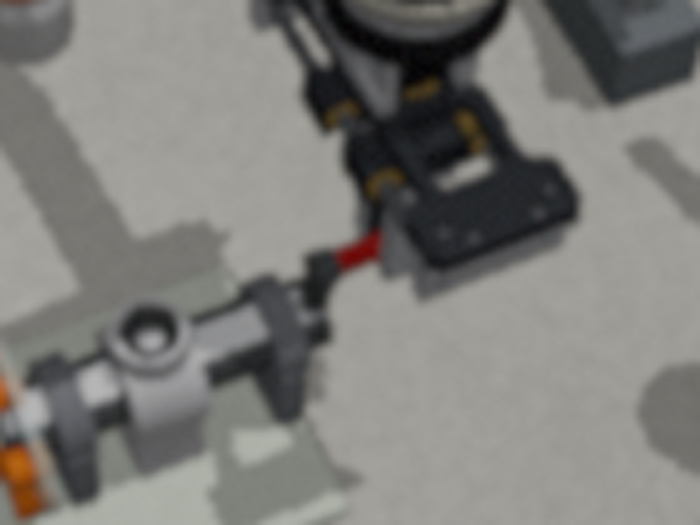

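The scene crop shows the bright flat now turned up on the shaft ((225,335) in s4), and the tangential force fell from about 8 N to about 4 N, so the roller has dropped in. I'll carry on until it holds the crank back.

```bash
python3 -m handwheel '[{"delta_pos":[-2.7,-0.2,0],"yaw":0},{"delta_pos":[-5.5,-0.5,0],"yaw":0}]' >/dev/null; python3 f.py;  python3 -m handwheel '[{"delta_pos":[-2.7,0.1,0],"yaw":0},{"delta_pos":[-5.5,0.2,0],"yaw":0}]' >/dev/null; python3 f.py
python3 - <<'E'
from h import *
S=robot.snapshot("scene");T=robot.snapshot("top")
crop(S,280,220,140,105,5,"s5.png")
crop(T,290,160,140,105,5,"t5.png")
E
```

```text
t6.75 th~0.079 r 61.8 | Ftan(+ = pushed back to +th) 4.7 Frad 6.5 Fy 1.8 | F [5.4 1.1 6.1] M [ 0.19 -1.54 -0.04] w 0.0130
t6.95 th~0.003 r 62.1 | Ftan(+ = pushed back to +th) 7.0 Frad 6.3 Fy 2.7 | F [7.3 1.7 6.3] M [ 0.23 -1.73 -0.02] w 0.0130
```

View pics/s5.png

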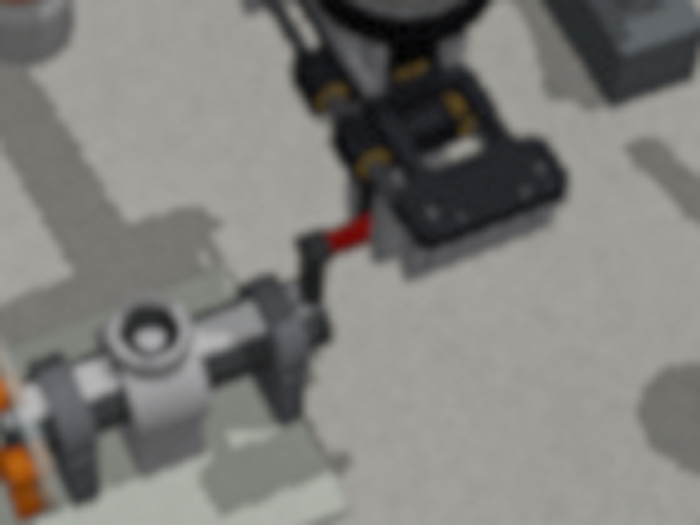

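View pics/t5.png

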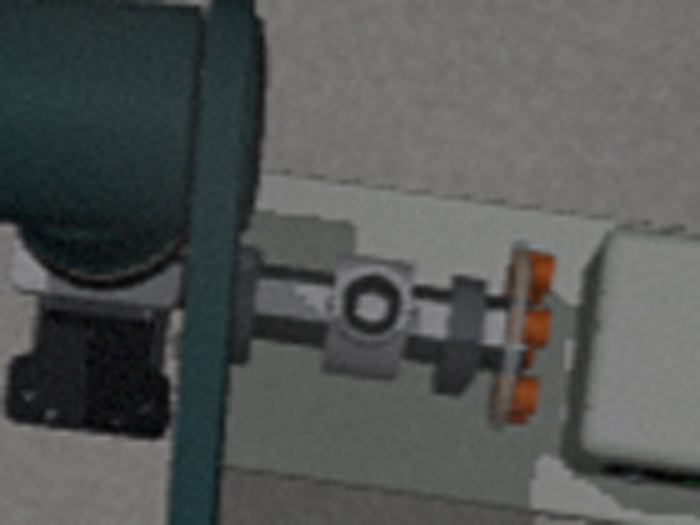

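```bash
cat > fl.py <<'E'
from h import *
import sys
# usage: brightness profiles of the shaft across x at several y, from top view
T=robot.snapshot("top"); g=cv2.cvtColor(T["image"],cv2.COLOR_RGB2GRAY).astype(np.float32)
def prof(y0):
    ss=np.arange(-.026,.0261,.001)
    P=np.array([[proj(T,HUB+ey*y+ex*s+[0,0,.016]) for s in ss] for y in y0]).astype(np.float32)
    v=cv2.remap(g,P[...,0],P[...,1],cv2.INTER_LINEAR).mean(0); return ss,v
for y0 in ([.028,.030,.032,.034],[-.022,-.024,-.026]):
    ss,v=prof(y0); 
    print(" ".join("%d:%d"%(round(s*1000),b) for s,b in zip(ss,v)))
# predicted edges expressed on the z=HUB+16 plane
def pe(phi,y):
    out=[]
    for a in (phi+.492,phi-.492):
        q=HUB+ey*y+.018*(np.sin(a)*ex+np.array([0,0,np.cos(a)]))
        p=onz(T,proj(T,q),HUB[2]+.016); out.append(((p-HUB)@ex*1000).round(1))
    return out
for phi in (-.4,-.2,0,.2,.4): print(phi,pe(phi,.031),pe(phi,-.024))
for sg in (1,-1):  # silhouette
    q=HUB+ey*.031+.018*(sg*ex); p=onz(T,proj(T,q),HUB[2]+.016); print("sil",((p-HUB)@ex*1000).round(1))
E
python3 fl.py
```

```text
-26:90 -25:90 -24:90 -23:90 -22:89 -21:85 -20:72 -19:55 -18:41 -17:38 -16:36 -15:36 -14:37 -13:38 -12:37 -11:38 -10:40 -9:43 -8:53 -7:70 -6:85 -5:92 -4:97 -3:97 -2:96 -1:96 0:102 1:107 2:110 3:112 4:117 5:122 6:126 7:126 8:125 9:106 10:80 11:59 12:50 13:42 14:43 15:45 16:55 17:71 18:85 19:88 20:90 21:89 22:88 23:88 24:87 25:87 26:87
-26:91 -25:91 -24:90 -23:89 -22:81 -21:71 -20:58 -19:47 -18:38 -17:37 -16:36 -15:37 -14:40 -13:41 -12:41 -11:42 -10:47 -9:54 -8:72 -7:95 -6:112 -5:114 -4:115 -3:115 -2:114 -1:114 0:114 1:114 2:115 3:115 4:118 5:120 6:121 7:118 8:112 9:89 10:64 11:49 12:40 13:35 14:46 15:58 16:83 17:112 18:127 19:128 20:129 21:128 22:127 23:127 24:127 25:127 26:126
-0.4 [np.float64(2.0), np.float64(-14.7)] [np.float64(2.0), np.float64(-14.7)]
-0.2 [np.float64(5.4), np.float64(-11.8)] [np.float64(5.4), np.float64(-11.8)]
0 [np.float64(8.5), np.float64(-8.5)] [np.float64(8.5), np.float64(-8.5)]
0.2 [np.float64(11.1), np.float64(-5.0)] [np.float64(11.1), np.float64(-5.0)]
0.4 [np.float64(13.2), np.float64(-1.4)] [np.float64(13.2), np.float64(-1.4)]
sil 15.3
sil -20.2
```

The top-view profile puts the flat's edges at -8.3 and +9.0 mm about the shaft axis, so its tilt is about 0.02 rad. The force is back at its drag level, so the crank is at the flat's middle. I'll let go here and rise.

```bash
python3 -m handwheel '[{"delta_pos":[0,0,0],"yaw":0},{"delta_pos":[0,0,0],"yaw":0},{"delta_pos":[0,0,0],"yaw":0},{"delta_pos":[0,0,0],"yaw":0},{"delta_pos":[0,-30,0],"yaw":0},{"delta_pos":[0,-75,0],"yaw":0},{"delta_pos":[0,-110,0],"yaw":0},{"delta_pos":[0,-110,0],"yaw":0}]' 120; python3 fl.py | head -2
python3 - <<'E'
from h import *
KX,KY=.5405,.2375
togo([KX,KY,.200],-.483+np.pi/2)
E
```

```text
time: 7.9
tool_pos: [0.6218, 0.0032, 0.225]
ee_rot: [-1.57, -0.011, -0.136]
wrist_force: [0.2, -0.4, 0.6]
width: 0.0498
-26:91 -25:92 -24:92 -23:92 -22:90 -21:86 -20:73 -19:56 -18:42 -17:39 -16:38 -15:39 -14:40 -13:40 -12:39 -11:39 -10:42 -9:45 -8:58 -7:78 -6:94 -5:98 -4:100 -3:99 -2:99 -1:99 0:98 1:98 2:98 3:99 4:99 5:100 6:100 7:99 8:96 9:81 10:63 11:49 12:45 13:42 14:43 15:45 16:56 17:73 18:87 19:89 20:90 21:90 22:89 23:89 24:89 25:91 26:104
-26:92 -25:93 -24:93 -23:92 -22:84 -21:73 -20:61 -19:49 -18:39 -17:39 -16:40 -15:41 -14:42 -13:42 -12:42 -11:43 -10:52 -9:63 -8:81 -7:101 -6:114 -5:114 -4:115 -3:115 -2:116 -1:116 0:115 1:115 2:116 3:117 4:119 5:121 6:122 7:119 8:114 9:89 10:64 11:48 12:40 13:35 14:43 15:51 16:73 17:97 18:113 19:114 20:115 21:116 22:117 23:120 24:124 25:127 26:128
t 7.95 tcp [0.6206 0.0033 0.2215] jaw -0.136 q [-0.09  0.24  1.17 -0.    1.73  0.05] 
shift [-111.3   20.9  221.2] yaw opts [-1.224  1.918] F [-0.7 -0.   0.1] M [-0.02 -0.09 -0.03] w 0.0495
```

The flat stayed at centre after release. Next is the key, and I refine its position from the saved frames.

Run:
```python
from h import *
import pickle; S,T=pickle.load(open("st0.pkl","rb"))
for s,n,c in ((S,"S",(411.2,203.5)),(T,"T",(213.1,249.7))):
    for b in blobs(s,(0,120,50),(7,255,255),60): print(n,b[0],b[2])
# bias: where the hull centroid of the nominal box lies relative to the box centre
K0=np.array([.5405,.2375,.113]);k=-.483
for s,n in ((S,"S"),(T,"T")):
    c=np.array([K0+sx*.033*np.array([np.cos(k),np.sin(k),0])+sy*.008*np.array([-np.sin(k),np.cos(k),0])+[0,0,sz*.014] for sx in(-1,1) for sy in(-1,1) for sz in(-1,1)])
    h=cv2.convexHull(np.array([proj(s,q) for q in c],np.float32)); m=cv2.moments(h); print(n,"nominal blob centroid",m["m10"]/m["m00"],m["m01"]/m["m00"],"rect",cv2.minAreaRect(h),"centre",proj(s,K0))
```

```text
S [597.  163.3] ((596.3716430664062, 163.07522583007812), (15.89818286895752, 19.002561569213867), 41.18592834472656)
S [411.  203.6] ((411.26995849609375, 203.3900146484375), (23.4759464263916, 6.9296464920043945), 81.8698959350586)
S [362.8 293.7] ((362.6896667480469, 293.72412109375), (4.085297584533691, 17.45536231994629), 68.19859313964844)
T [  6.2 170.6] ((7.0, 170.5), (17.0, 14.0), 90.0)
T [320.9 193.3] ((320.9479675292969, 193.338134765625), (16.72629165649414, 4.485686779022217), 8.746162414550781)
T [213.1 249.8] ((212.984619140625, 249.77694702148438), (6.449806213378906, 28.403953552246094), 29.744882583618164)
S nominal blob centroid 412.002163460386 203.10115051733564 rect ((412.0514831542969, 203.00912475585938), (27.749046325683594, 9.724804878234863), 75.78340911865234) centre [411.90517038 202.95853843]
T nominal blob centroid 214.108407239129 250.46863975638624 rect ((214.09844970703125, 250.48611450195312), (9.767906188964844, 29.242708206176758), 28.26118278503418) centre [214.2069844  250.41276497]
```

```bash
python3 -m handwheel '[{"delta_pos":[-111,10,221],"yaw":-1.218},{"delta_pos":[-111,10,221],"yaw":-1.218},{"delta_pos":[-111,10,221],"yaw":-1.218},{"delta_pos":[-111,10,221],"yaw":-1.218},{"delta_pos":[-111,10,221],"yaw":-1.218},{"delta_pos":[-111,10,221],"yaw":-1.218},{"delta_pos":[-111,10,221],"yaw":-1.218},{"delta_pos":[-111,10,221],"yaw":-1.218},{"delta_pos":[-111,10,221],"yaw":-1.218},{"delta_pos":[-111,10,221],"yaw":-1.218}]'
python3 - <<'E'
from h import *
S=robot.snapshot("scene")
crop(S,340,130,140,105,5,"s6.png")
print(onz(S,(411.1,203.55),.127))
togo([.5405,.2372,.094],-.487+np.pi/2)
E
```

```text
time: 8.95
tool_pos: [0.5387, 0.2371, 0.2062]
ee_rot: [-1.568, 0.003, 1.079]
wrist_force: [0.8, 0.4, -0.4]
width: 0.0498
[0.54932274 0.22487033 0.127     ]
t 9.00 tcp [0.5389 0.2371 0.2066] jaw 1.079 q [ 0.32  0.18  1.27 -0.    1.7  -0.76] 
shift [  1.1 112.6  -1.6] yaw opts [-3.146 -0.004  3.137] F [-0.   1.  -0.8] M [ 0.05 -0.17 -0.01] w 0.0501
```

View pics/s6.png

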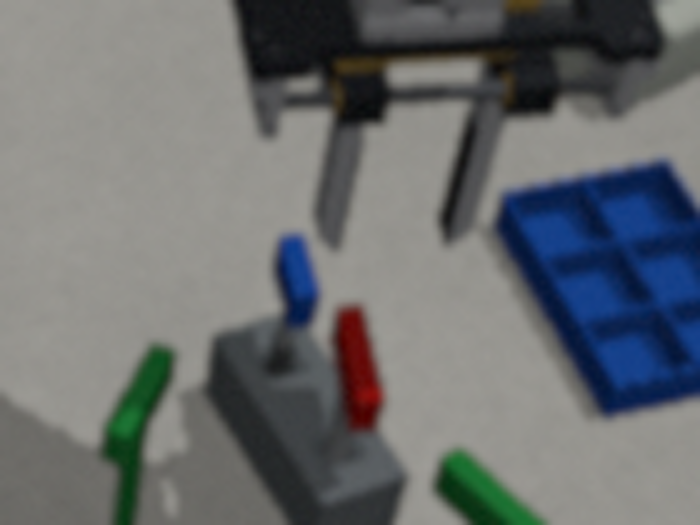

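The fingers (crop (333,240) and (455,235)) straddle the red handle's line, with the blue key to their left. I'll go down to just above the handle first.

```bash
python3 -m handwheel '[{"delta_pos":[1.5,35,-1.5],"yaw":-0.004},{"delta_pos":[1.5,65,-1.5],"yaw":-0.004},{"delta_pos":[1.5,75,-1.5],"yaw":-0.004},{"delta_pos":[1.5,75,-1.5],"yaw":-0.004}]'
python3 - <<'E'
from h import *
S=robot.snapshot("scene");T=robot.snapshot("top")
crop(S,340,130,140,105,5,"s7.png");crop(T,150,200,140,105,5,"t7.png")
togo([.541,.238,.094],-.487+np.pi/2)
E
```

```text
time: 9.4
tool_pos: [0.5402, 0.2374, 0.1308]
ee_rot: [-1.567, 0.004, 1.085]
wrist_force: [0.1, -0.2, 0.3]
width: 0.0497
t 9.50 tcp [0.5421 0.2381 0.1343] jaw 1.085 q [ 0.32  0.2   1.38 -0.    1.56 -0.77] 
shift [-0.7 40.3  1. ] yaw opts [-3.140e+00  1.000e-03  3.143e+00] F [ 0.3 -0.4  0.3] M [ 0.04 -0.18  0.02] w 0.0495
```

View pics/s7.png

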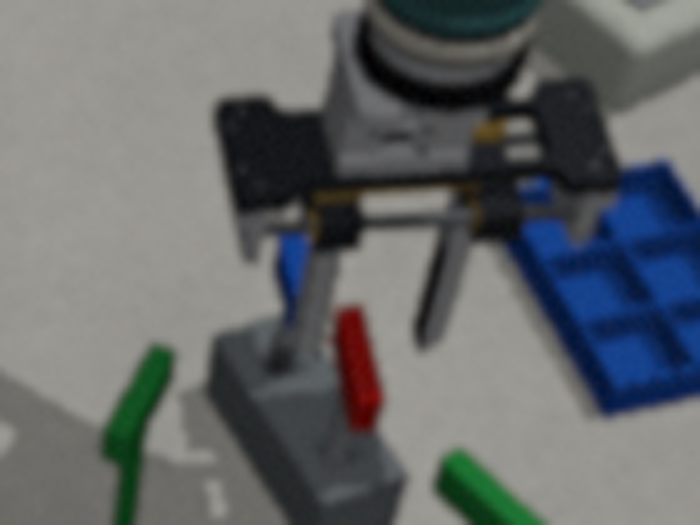

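View pics/t7.png

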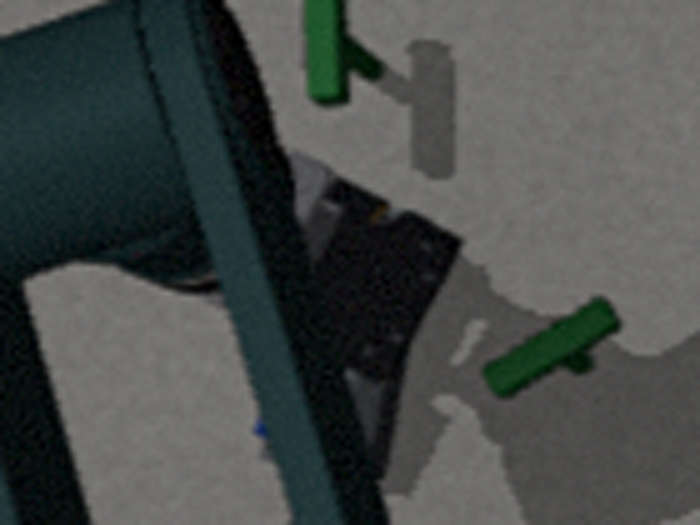

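The fingers sit on both sides of the red handle, its centre at crop (357,365), and clear of the blue key. I'll go down and grip.

```bash
python3 -m handwheel '[{"delta_pos":[-0.5,15,1],"yaw":0},{"delta_pos":[-0.5,30,1],"yaw":0},{"delta_pos":[-0.5,39,1],"yaw":0},{"delta_pos":[-0.5,39,1],"yaw":0}]'; python3 -m handwheel '[{"delta_pos":[0,0,0],"yaw":0},{"delta_pos":[0,0,0],"yaw":0},{"delta_pos":[0,0,0],"yaw":0},{"delta_pos":[0,0,0],"yaw":0},{"delta_pos":[0,0,0],"yaw":0},{"delta_pos":[0,0,0],"yaw":0},{"delta_pos":[0,0,0],"yaw":0}]' 255
python3 - <<'E'
from h import *
S=robot.snapshot("scene")
crop(S,340,130,140,105,5,"s8.png")
togo([.541,.238,.094],-.487+np.pi/2)
E
```

```text
time: 9.9
tool_pos: [0.5389, 0.2375, 0.0915]
ee_rot: [-1.568, 0.003, 1.086]
wrist_force: [-0.0, 0.2, -0.8]
width: 0.0499
time: 10.6
tool_pos: [0.5404, 0.2375, 0.0946]
ee_rot: [-1.571, 0.001, 1.086]
wrist_force: [-1.2, -1.9, 3.7]
width: 0.0161
t 10.65 tcp [0.5404 0.2375 0.0946] jaw 1.086 q [ 0.32  0.22  1.44 -0.    1.48 -0.77] 
shift [ 0.7  0.6 -0.3] yaw opts [-3.140e+00  2.000e-03  3.144e+00] F [-1.3 -1.8  2.1] M [-0.65  0.18 -0.01] w 0.0162
```

View pics/s8.png

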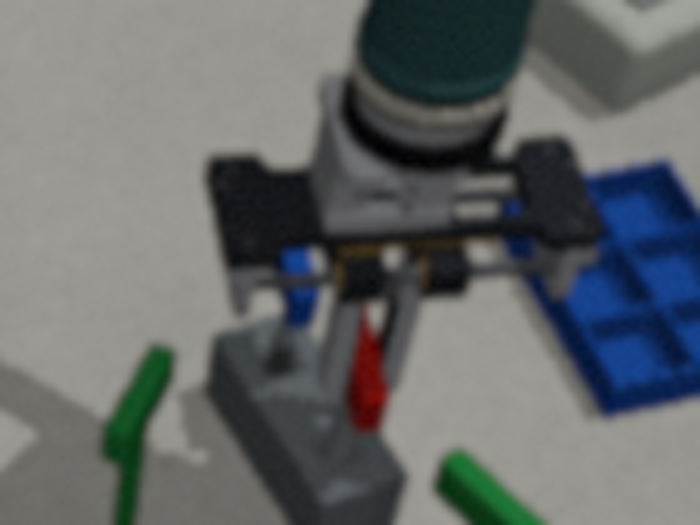

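The handle is gripped at 16.1 mm; the crop shows it between the fingers at (367,385). I'll lift it straight out.

```bash
python3 -m handwheel '[{"delta_pos":[-1,-15,0],"yaw":0},{"delta_pos":[-1,-40,0],"yaw":0},{"delta_pos":[-1,-80,0],"yaw":0},{"delta_pos":[-1,-125,0],"yaw":0},{"delta_pos":[-1,-140,0],"yaw":0},{"delta_pos":[-1,-140,0],"yaw":0},{"delta_pos":[-1,-140,0],"yaw":0}]'
python3 - <<'E'
from h import *
S=robot.snapshot("scene")
crop(S,340,110,140,105,5,"s9.png")
togo([.608,-.108,.24],HY-.1+np.pi/2)
print(onz(S,(390,199.5),0.094+.007) )
E
```

```text
time: 11.35
tool_pos: [0.5393, 0.2372, 0.2323]
ee_rot: [-1.569, 0.002, 1.086]
wrist_force: [-0.5, -0.2, -1.6]
width: 0.0159
t 11.40 tcp [0.5388 0.2369 0.231 ] jaw 1.086 q [ 0.32  0.17  1.22  0.    1.75 -0.77] 
shift [-273.    -8.8 -221.9] yaw opts [-3.389 -0.248  2.894] F [-1.3  0.7 -1.7] M [ 0.02 -0.16 -0.02] w 0.0155
[0.49307739 0.20509017 0.101     ]
```

View pics/s9.png

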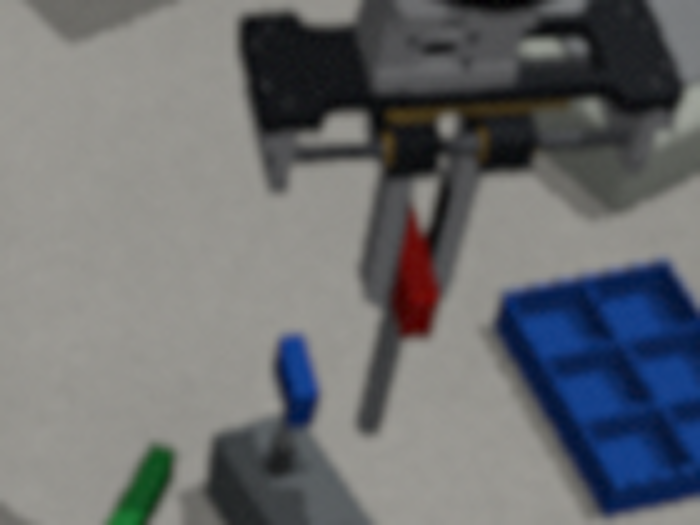

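The key hangs upright with its tip at crop (370,428), clear of the stand. I'll carry it over the screw, raised 25 mm more.

```bash
python3 - <<'E'
from h import *
S=robot.snapshot("scene"); o,R=state(); t=o["tool_pos"]; print("tip exp",proj(S,t+[0,0,.019-.108]),"seen ~",370/5+340,428/5+110, "handle exp",proj(S,t+[0,0,.019]))
for b in blobs(S,(0,120,50),(7,255,255),60): print(b[0],b[2])
E
python3 -m handwheel '[{"delta_pos":[-20,-25,-15],"yaw":0},{"delta_pos":[-60,-25,-45],"yaw":-0.1},{"delta_pos":[-110,-25,-85],"yaw":-0.2},{"delta_pos":[-160,-25,-130],"yaw":-0.248},{"delta_pos":[-210,-25,-170],"yaw":-0.248},{"delta_pos":[-250,-25,-203],"yaw":-0.248},{"delta_pos":[-273,-25,-222],"yaw":-0.248},{"delta_pos":[-273,-20,-222],"yaw":-0.248},{"delta_pos":[-273,-20,-222],"yaw":-0.248},{"delta_pos":[-273,-20,-222],"yaw":-0.248}]'
python3 - <<'E'
from h import *
S=robot.snapshot("scene");T=robot.snapshot("top")
crop(S,260,200,140,105,5,"s10.png");crop(T,290,150,140,105,5,"t10.png")
o,R=state(); t=o["tool_pos"]; print("tip exp S",proj(S,t+[0,0,.019-.108]),"T",proj(T,t+[0,0,.019-.108]))
togo([.608,-.108,.21],HY-.1+np.pi/2)
E
```

```text
tip exp [413.09530999 195.05648106] seen ~ 414.0 195.6 handle exp [420.77230144 163.36873953]
[422.3 166.4] ((423.10809326171875, 165.35133361816406), (8.877545356750488, 22.029464721679688), 9.462322235107422)
[596.9 163.3] ((596.21240234375, 163.1858673095703), (15.992255210876465, 18.62627410888672), 41.18592834472656)
[353.1 264.8] ((353.1233215332031, 264.82879638671875), (4.213481426239014, 17.439130783081055), 69.44395446777344)
time: 12.45
tool_pos: [0.6083, -0.1078, 0.2513]
ee_rot: [-1.566, -0.001, 1.333]
wrist_force: [-0.5, 0.2, -1.5]
width: 0.0156
tip exp S [310.91991889 272.45860165] T [364.44750289 216.03724712]
t 12.55 tcp [ 0.6087 -0.1065  0.2531] jaw 1.335 q [-0.27  0.24  1.1   0.    1.8  -1.6 ] 
shift [-1.7 43.1  0.2] yaw opts [-3.140e+00  2.000e-03  3.143e+00] F [-0.5  0.  -1.2] M [ 0.03 -0.07  0.01] w 0.0158
```

View pics/s10.png

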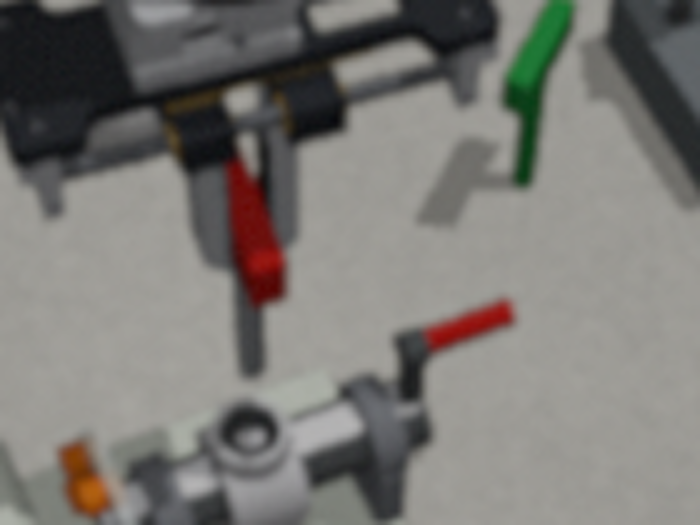

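View pics/t10.png

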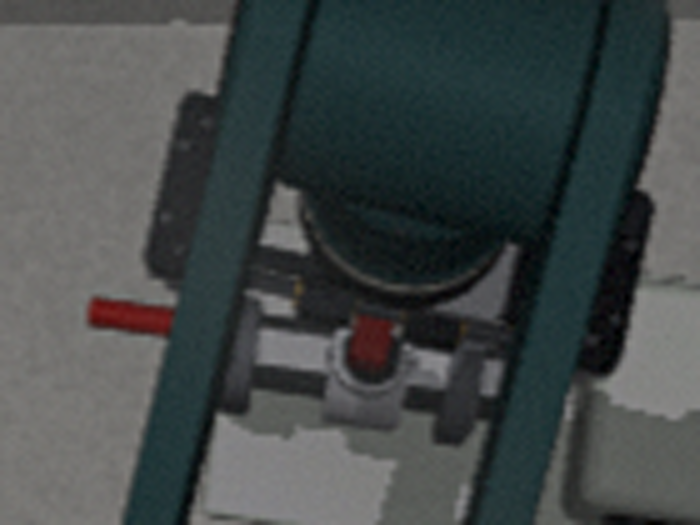

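The tip is at scene crop (250,372), above the mouth at (248,432). I'll lower to just above the mouth and compare.

```bash
python3 -m handwheel '[{"delta_pos":[-1.5,15,0],"yaw":0},{"delta_pos":[-1.5,32,0],"yaw":0},{"delta_pos":[-1.5,46,0],"yaw":0},{"delta_pos":[-1.5,46,0],"yaw":0},{"delta_pos":[-1.5,46,0],"yaw":0}]'
python3 - <<'E'
from h import *
S=robot.snapshot("scene")
crop(S,280,250,60,45,13,"s11.png")
o,R=state(); t=o["tool_pos"]; print("tip exp S",proj(S,t+[0,0,-.0896]),"mouth",proj(S,[.608,-.108,.109]))
togo([.608,-.108,.20],HY-.1+np.pi/2)
E
```

```text
time: 13.05
tool_pos: [0.6086, -0.1084, 0.2082]
ee_rot: [-1.57, -0.0, 1.335]
wrist_force: [0.4, 0.4, -1.7]
width: 0.016
tip exp S [310.67234568 283.66744984] mouth [310.85388055 285.5356415 ]
t 13.10 tcp [ 0.609  -0.1088  0.209 ] jaw 1.335 q [-0.27  0.24  1.19 -0.    1.71 -1.6 ] 
shift [0.5 9.  1.2] yaw opts [-3.141e+00  1.000e-03  3.143e+00] F [-0.3  0.2 -1.1] M [ 0.05 -0.14 -0.03] w 0.0159
```

View pics/s11.png

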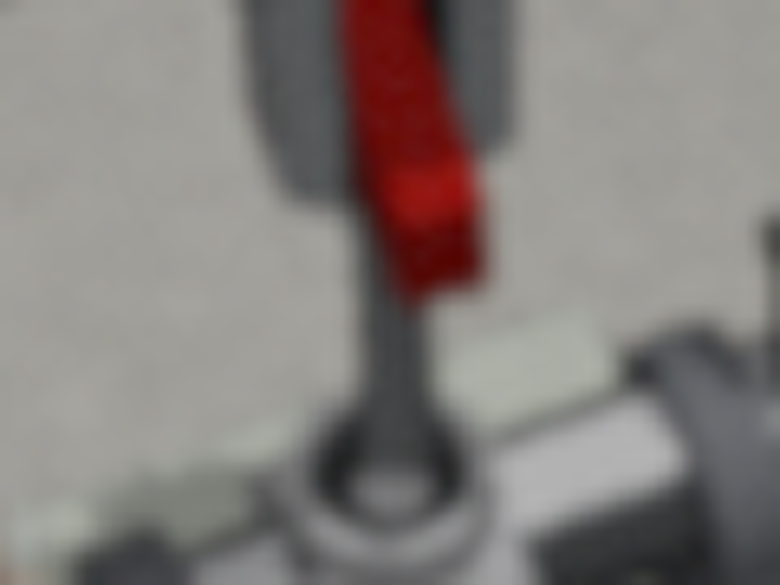

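The tip is at scene crop (400,443) and the mouth centre at (388,461), so it has to move about 2 mm towards -x and 1 mm towards -y. I'll lower it slowly and watch the force.

```bash
python3 - <<'E'
from h import *
togo([.6068,-.1098,.198],HY-.1+np.pi/2)
E
python3 -m handwheel '[{"delta_pos":[-1.5,2,1.5],"yaw":0},{"delta_pos":[-1.5,5,2.3],"yaw":0},{"delta_pos":[-1.5,10,2.3],"yaw":0},{"delta_pos":[-1.5,12,2.3],"yaw":0},{"delta_pos":[-1.5,12,2.3],"yaw":0}]'
python3 - <<'E'
from h import *
S=robot.snapshot("scene")
crop(S,280,250,60,45,13,"s12.png")
togo([.6068,-.1098,.1836],HY-.1+np.pi/2)
E
```

```text
t 13.10 tcp [ 0.609  -0.1088  0.209 ] jaw 1.335 q [-0.27  0.24  1.19 -0.    1.71 -1.6 ] 
shift [-1.5 11.   1.9] yaw opts [-3.141e+00  1.000e-03  3.143e+00] F [-0.3  0.2 -1.1] M [ 0.05 -0.14 -0.03] w 0.0159
time: 13.6
tool_pos: [0.6058, -0.1102, 0.1954]
ee_rot: [-1.569, 0.0, 1.334]
wrist_force: [-0.2, -0.2, -1.6]
width: 0.0159
t 13.65 tcp [ 0.606  -0.1102  0.1957] jaw 1.334 q [-0.27  0.24  1.22 -0.    1.69 -1.61] 
shift [ 0.6 12.1 -0.7] yaw opts [-3.141  0.     3.142] F [ 0.6 -0.3 -0.8] M [ 0.07 -0.18  0.01] w 0.0157
```

View pics/s12.png

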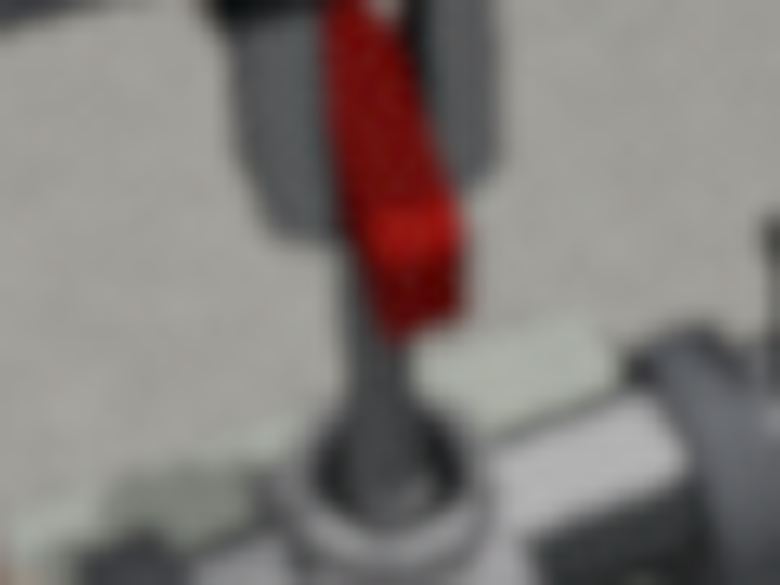

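The tip is inside the mouth (crop (380,475) against the mouth centre at (390,465)). I'll nudge it 1 mm towards +y and go on down.

```bash
python3 -m handwheel '[{"delta_pos":[1,2,0],"yaw":0},{"delta_pos":[1,4,0],"yaw":0},{"delta_pos":[1,4,0],"yaw":0}]'
python3 -m handwheel '[{"delta_pos":[0,2,0],"yaw":0},{"delta_pos":[0,4,0],"yaw":0},{"delta_pos":[0,4,0],"yaw":0}]'
python3 - <<'E'
from h import *
togo([.6068,-.1098,.1836],HY-.1+np.pi/2)
E
```

```text
time: 13.95
tool_pos: [0.6063, -0.1092, 0.1918]
ee_rot: [-1.57, 0.0, 1.334]
wrist_force: [0.1, 0.7, -1.8]
width: 0.0157
time: 14.25
tool_pos: [0.6062, -0.1092, 0.1877]
ee_rot: [-1.57, 0.0, 1.334]
wrist_force: [0.1, 0.0, -1.8]
width: 0.0156
t 14.25 tcp [ 0.6062 -0.1092  0.1877] jaw 1.334 q [-0.27  0.24  1.23 -0.    1.67 -1.6 ] 
shift [-0.4  4.1 -0.7] yaw opts [-3.141  0.     3.142] F [ 0.1  0.  -1.8] M [ 0.04 -0.18 -0.02] w 0.0156
```

There is no contact 11 mm down, so the key is past the ribs. I'll go to near the bottom.

```bash
python3 -m handwheel '[{"delta_pos":[0,1.5,0],"yaw":0},{"delta_pos":[0,3,0],"yaw":0},{"delta_pos":[0,3,0],"yaw":0}]'
python3 -m handwheel '[{"delta_pos":[0,0,0],"yaw":0.05},{"delta_pos":[0,0,0],"yaw":0.1},{"delta_pos":[0,0,0],"yaw":0.1}]'
cat > s.py <<'E'
from h import *
o,R=state(); a=np.arctan2(R[1,0],R[0,0]); M=o["wrist_torque"];f=o["wrist_force"]
print("t%.2f jaw %.3f z %.4f xy"%(o["time"],a,o["tool_pos"][2]),o["tool_pos"][:2].round(4),"Mz(world) %.3f"%M[2],"M",M.round(2),"F",f.round(1),"w %.4f q6 %.2f"%(o["width"],o["joint_positions"][5]))
E
python3 s.py
```

```text
time: 14.55
tool_pos: [0.6063, -0.1092, 0.1848]
ee_rot: [-1.57, 0.0, 1.334]
wrist_force: [-0.8, 0.4, -2.0]
width: 0.0159
time: 14.85
tool_pos: [0.6063, -0.1092, 0.185]
ee_rot: [-1.57, 0.0, 1.234]
wrist_force: [-0.7, 0.5, -1.8]
width: 0.0158
t14.85 jaw 1.234 z 0.1850 xy [ 0.6063 -0.1092] Mz(world) 0.208 M [ 0.02 -0.06  0.21] F [-0.7  0.5 -1.8] w 0.0158 q6 -1.50
```

```bash
python3 -m handwheel '[{"delta_pos":[0,0,0],"yaw":0.07},{"delta_pos":[0,0,0],"yaw":0.14},{"delta_pos":[0,0,0],"yaw":0.2},{"delta_pos":[0,0.5,0],"yaw":0.2}]' >/dev/null; python3 s.py
python3 -m handwheel '[{"delta_pos":[0,0,0],"yaw":0.07},{"delta_pos":[0,0,0],"yaw":0.14},{"delta_pos":[0,0,0],"yaw":0.2},{"delta_pos":[0,0.5,0],"yaw":0.2}]' >/dev/null; python3 s.py
python3 -m handwheel '[{"delta_pos":[0,0,0],"yaw":0.07},{"delta_pos":[0,0,0],"yaw":0.14},{"delta_pos":[0,0,0],"yaw":0.2},{"delta_pos":[0,0.5,0],"yaw":0.2}]' >/dev/null; python3 s.py
```

```text
t15.25 jaw 1.035 z 0.1848 xy [ 0.6064 -0.1091] Mz(world) 0.219 M [ 0.09 -0.01  0.22] F [-0.9  0.1  1. ] w 0.0155 q6 -1.31
t15.65 jaw 0.836 z 0.1841 xy [ 0.6065 -0.109 ] Mz(world) 0.106 M [ 0.19 -0.2   0.11] F [-0.1  1.  -0.9] w 0.0159 q6 -1.11
t16.05 jaw 0.637 z 0.1836 xy [ 0.6067 -0.1089] Mz(world) 0.120 M [ 0.22 -0.23  0.12] F [ 0.9 -0.1 -1.9] w 0.0157 q6 -0.91
```

```bash
python3 -m handwheel '[{"delta_pos":[0,0,0],"yaw":0.07},{"delta_pos":[0,0,0],"yaw":0.14},{"delta_pos":[0,0,0],"yaw":0.2},{"delta_pos":[0,0.5,0],"yaw":0.2}]' >/dev/null; python3 s.py
python3 -m handwheel '[{"delta_pos":[0,0,0],"yaw":0.07},{"delta_pos":[0,0,0],"yaw":0.14},{"delta_pos":[0,0.5,0],"yaw":0.2},{"delta_pos":[0,0.5,0],"yaw":0.2}]' >/dev/null; python3 s.py
python3 -m handwheel '[{"delta_pos":[0,0,0],"yaw":0.05},{"delta_pos":[0,0.2,0],"yaw":0.08},{"delta_pos":[0,0.2,0],"yaw":0.08}]' >/dev/null; python3 s.py
```

```text
t16.45 jaw 0.437 z 0.1835 xy [ 0.6068 -0.1089] Mz(world) 0.210 M [ 0.28 -0.31  0.21] F [ 0.8  0.7 -0.3] w 0.0155 q6 -0.71
t16.85 jaw 0.237 z 0.1832 xy [ 0.6069 -0.1089] Mz(world) 0.175 M [ 0.35 -0.54  0.18] F [ 0.9  1.  -0.8] w 0.0153 q6 -0.51
t17.15 jaw 0.157 z 0.1826 xy [ 0.6069 -0.109 ] Mz(world) 0.163 M [ 0.43 -0.74  0.16] F [ 2.6  0.9 -1.9] w 0.0162 q6 -0.43
```

```bash
for i in 1 2; do :; done; python3 -m handwheel '[{"delta_pos":[0,0.1,0],"yaw":0.05},{"delta_pos":[0,0.1,0],"yaw":0.05}]' >/dev/null; python3 s.py
python3 -m handwheel '[{"delta_pos":[0,0.1,0],"yaw":0.03},{"delta_pos":[0,0.1,0],"yaw":0.03}]' >/dev/null; python3 s.py
python3 -m handwheel '[{"delta_pos":[0,0,0],"yaw":0.03},{"delta_pos":[0,0,0],"yaw":0.03}]' >/dev/null; python3 s.py
```

```text
t17.35 jaw 0.107 z 0.1824 xy [ 0.607 -0.109] Mz(world) 0.129 M [ 0.4  -0.86  0.13] F [ 3.   1.6 -2.2] w 0.0161 q6 -0.38
t17.55 jaw 0.077 z 0.1825 xy [ 0.6069 -0.109 ] Mz(world) 0.115 M [ 0.47 -0.86  0.12] F [ 2.5  2.4 -1.3] w 0.0159 q6 -0.35
t17.75 jaw 0.046 z 0.1826 xy [ 0.6069 -0.1091] Mz(world) 0.149 M [ 0.56 -0.94  0.15] F [ 4.4  2.5 -1.9] w 0.0157 q6 -0.32
```

```bash
python3 -m handwheel '[{"delta_pos":[0,0,0],"yaw":0.02},{"delta_pos":[0,0,0],"yaw":0.02}]' >/dev/null; python3 s.py
```

```text
t17.95 jaw 0.025 z 0.1828 xy [ 0.6069 -0.1091] Mz(world) 0.205 M [ 0.61 -0.99  0.21] F [ 3.2  2.3 -1. ] w 0.0157 q6 -0.29
```

```bash
python3 -m handwheel '[{"delta_pos":[0,0,0],"yaw":0.02},{"delta_pos":[0,0,0],"yaw":0.02}]' >/dev/null; python3 s.py
python3 -m handwheel '[{"delta_pos":[0,0,0],"yaw":0.02},{"delta_pos":[0,0,0],"yaw":0.02}]' >/dev/null; python3 s.py
python3 -m handwheel '[{"delta_pos":[0,0,0],"yaw":0.015},{"delta_pos":[0,0,0],"yaw":0.015}]' >/dev/null; python3 s.py
```

```text
t18.15 jaw 0.004 z 0.1828 xy [ 0.6069 -0.1091] Mz(world) 0.103 M [ 0.6  -1.15  0.1 ] F [4.2 1.8 0.4] w 0.0157 q6 -0.27
t18.35 jaw -0.016 z 0.1826 xy [ 0.6068 -0.1092] Mz(world) 0.158 M [ 0.59 -1.3   0.16] F [4.6 1.3 0.1] w 0.0157 q6 -0.25
t18.55 jaw -0.032 z 0.1824 xy [ 0.6068 -0.1092] Mz(world) 0.234 M [ 0.67 -1.41  0.23] F [ 4.4  2.9 -0.4] w 0.0158 q6 -0.24
```

```bash
python3 -m handwheel '[{"delta_pos":[0,0,0],"yaw":0.02},{"delta_pos":[0,0,0],"yaw":0.02}]' >/dev/null; python3 s.py
python3 -m handwheel '[{"delta_pos":[0,0,0],"yaw":0.02},{"delta_pos":[0,0,0],"yaw":0.02}]' >/dev/null; python3 s.py
```

```text
t18.75 jaw -0.052 z 0.1821 xy [ 0.6068 -0.1092] Mz(world) 0.098 M [ 0.59 -1.43  0.1 ] F [ 4.9  1.9 -0.6] w 0.0155 q6 -0.22
t18.95 jaw -0.072 z 0.1821 xy [ 0.6068 -0.1093] Mz(world) 0.139 M [ 0.58 -1.4   0.14] F [4.8 3.1 0.4] w 0.0156 q6 -0.20
```

```bash
python3 -m handwheel '[{"delta_pos":[0,0,0],"yaw":0.02},{"delta_pos":[0,0,0],"yaw":0.02}]' >/dev/null; python3 s.py
```

```text
t19.15 jaw -0.092 z 0.1822 xy [ 0.6068 -0.1093] Mz(world) 0.060 M [ 0.57 -1.42  0.06] F [3.6 2.5 1.1] w 0.0162 q6 -0.18
```

```bash
python3 -m handwheel '[{"delta_pos":[1,0,0.5],"yaw":0.02},{"delta_pos":[1,0,0.5],"yaw":0.02}]' >/dev/null; python3 s.py
python3 -m handwheel '[{"delta_pos":[0.5,0,0],"yaw":0.02},{"delta_pos":[0.5,0,0],"yaw":0.02}]' >/dev/null; python3 s.py
python3 - <<'E'
from h import *
S=robot.snapshot("scene");crop(S,270,210,100,80,8,"s13.png")
E
```

```text
t19.35 jaw -0.112 z 0.1824 xy [ 0.6072 -0.1091] Mz(world) 0.096 M [ 0.48 -0.82  0.1 ] F [2.3 1.8 0.9] w 0.0156 q6 -0.16
t19.55 jaw -0.132 z 0.1825 xy [ 0.6074 -0.1091] Mz(world) 0.187 M [ 0.47 -0.52  0.19] F [1.3 0.7 3.1] w 0.0157 q6 -0.14
```

View pics/s13.png

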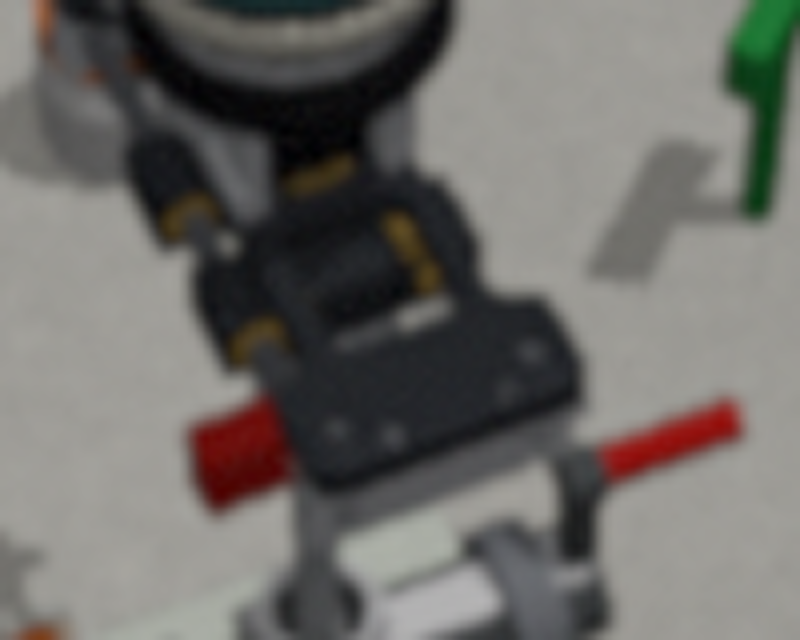

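The crop shows the handle turned with the jaws, the shank still in the socket at (320,590), and the crank upright. I'll continue in small steps.

```bash
python3 -m handwheel '[{"delta_pos":[0.3,0,0],"yaw":0.02},{"delta_pos":[0.3,0,0],"yaw":0.02}]' >/dev/null; python3 s.py
python3 -m handwheel '[{"delta_pos":[0,0,0],"yaw":0.02},{"delta_pos":[0,0,0],"yaw":0.02}]' >/dev/null; python3 s.py
```

```text
t19.80 jaw -0.152 z 0.1823 xy [ 0.6076 -0.1091] Mz(world) 0.175 M [ 0.41 -0.12  0.18] F [-0.2  1.9  2. ] w 0.0160 q6 -0.12
t20.00 jaw -0.172 z 0.1820 xy [ 0.6077 -0.109 ] Mz(world) 0.155 M [0.41 0.02 0.16] F [-0.8  0.8  2.1] w 0.0158 q6 -0.10
```

```bash
python3 -m handwheel '[{"delta_pos":[0,0,0],"yaw":0.02},{"delta_pos":[0,0,0],"yaw":0.02}]' >/dev/null; python3 s.py
```

```text
t20.20 jaw -0.192 z 0.1818 xy [ 0.6077 -0.109 ] Mz(world) 0.176 M [0.26 0.13 0.18] F [-0.5  0.9  1.7] w 0.0157 q6 -0.08
```

```bash
python3 -m handwheel '[{"delta_pos":[0,0,0],"yaw":0.02},{"delta_pos":[0,0,0],"yaw":0.02}]' >/dev/null; python3 s.py
```

```text
t20.40 jaw -0.212 z 0.1818 xy [ 0.6078 -0.109 ] Mz(world) 0.320 M [0.23 0.28 0.32] F [-0.8  0.8  0.8] w 0.0160 q6 -0.06
```

```bash
python3 -m handwheel '[{"delta_pos":[0,0,0],"yaw":0.01},{"delta_pos":[0,0,0],"yaw":0.01}]' >/dev/null; python3 s.py
```

```text
t20.60 jaw -0.221 z 0.1820 xy [ 0.6078 -0.109 ] Mz(world) 0.321 M [0.24 0.42 0.32] F [-1.7  1.1  1.9] w 0.0159 q6 -0.05
```

```bash
python3 -m handwheel '[{"delta_pos":[0,0,0],"yaw":0.01},{"delta_pos":[0,0,0],"yaw":0.01}]' >/dev/null; python3 s.py
```

```text
t20.80 jaw -0.231 z 0.1823 xy [ 0.6079 -0.109 ] Mz(world) 0.376 M [0.14 0.55 0.38] F [-2.5  0.5  2.3] w 0.0156 q6 -0.04
```

```bash
python3 -m handwheel '[{"delta_pos":[0,0,0],"yaw":0.01},{"delta_pos":[0,0,0],"yaw":0.01}]' >/dev/null; python3 s.py
```

```text
t21.00 jaw -0.241 z 0.1825 xy [ 0.608 -0.109] Mz(world) 0.402 M [0.2  0.67 0.4 ] F [-2.3  0.4  1.6] w 0.0157 q6 -0.03
```

```bash
python3 -m handwheel '[{"delta_pos":[0,0,0],"yaw":0.01},{"delta_pos":[0,0,0],"yaw":0.01}]' >/dev/null; python3 s.py
```

```text
t21.20 jaw -0.251 z 0.1824 xy [ 0.6081 -0.109 ] Mz(world) 0.437 M [0.18 0.77 0.44] F [-2.3  1.1  2.9] w 0.0159 q6 -0.02
```

```bash
python3 -m handwheel '[{"delta_pos":[0,0,0],"yaw":0.015},{"delta_pos":[0,0,0],"yaw":0.015}]' >/dev/null; python3 s.py;  python3 -m handwheel '[{"delta_pos":[0,0,0],"yaw":0}]' >/dev/null; python3 s.py; python3 -m handwheel '[{"delta_pos":[0,0,0],"yaw":0}]' >/dev/null; python3 s.py
```

```text
t21.40 jaw -0.266 z 0.1821 xy [ 0.6081 -0.109 ] Mz(world) 0.532 M [0.16 0.69 0.53] F [-2.2  0.3  1.8] w 0.0160 q6 -0.00
t21.50 jaw -0.266 z 0.1820 xy [ 0.6081 -0.1089] Mz(world) 0.483 M [0.14 0.75 0.48] F [-3.3  1.2  1.4] w 0.0159 q6 -0.00
t21.60 jaw -0.266 z 0.1819 xy [ 0.6081 -0.1089] Mz(world) 0.472 M [0.15 0.65 0.47] F [-2.7  0.3  1. ] w 0.0156 q6 -0.00
```

Seated at about 0.48 Nm, and the torque holds. I'll ease off the twist within the socket's play, then lift out.

```bash
python3 -m handwheel '[{"delta_pos":[0,0,0],"yaw":-0.05},{"delta_pos":[0,0,0],"yaw":-0.1},{"delta_pos":[0,0,0],"yaw":-0.1}]' >/dev/null; python3 s.py; python3 -m handwheel '[{"delta_pos":[0,0,0],"yaw":-0.03},{"delta_pos":[0,0,0],"yaw":-0.03}]' >/dev/null; python3 s.py
```

```text
t21.90 jaw -0.167 z 0.1818 xy [ 0.6079 -0.109 ] Mz(world) 0.026 M [0.19 0.75 0.03] F [-3.   1.1  0.6] w 0.0158 q6 -0.10
t22.10 jaw -0.136 z 0.1820 xy [ 0.6079 -0.109 ] Mz(world) 0.014 M [0.15 0.83 0.01] F [-4.2  0.6  0.5] w 0.0158 q6 -0.13
```

```bash
python3 -m handwheel '[{"delta_pos":[-0.7,-1,0],"yaw":0},{"delta_pos":[-0.7,-5,0],"yaw":0},{"delta_pos":[-0.7,-10,0],"yaw":0},{"delta_pos":[-0.7,-16,0],"yaw":0},{"delta_pos":[-0.7,-25,0],"yaw":0}]'; python3 s.py
python3 -m handwheel '[{"delta_pos":[0,-20,0],"yaw":0},{"delta_pos":[0,-45,0],"yaw":0},{"delta_pos":[0,-55,0],"yaw":0},{"delta_pos":[0,-55,0],"yaw":0}]' >/dev/null
python3 s.py
python3 - <<'E'
from h import *
S=robot.snapshot("scene");crop(S,260,200,100,80,8,"s14.png")
togo([.5402,.237,.256],1.086)
E
python3 fl.py | head -2
```

```text
time: 22.6
tool_pos: [0.608, -0.109, 0.2082]
ee_rot: [-1.571, -0.002, -0.136]
wrist_force: [0.6, -0.4, -1.1]
width: 0.0156
t22.60 jaw -0.136 z 0.2082 xy [ 0.608 -0.109] Mz(world) -0.071 M [-0.01 -0.05 -0.07] F [ 0.6 -0.4 -1.1] w 0.0156 q6 -0.13
t23.00 jaw -0.136 z 0.2656 xy [ 0.6087 -0.1092] Mz(world) -0.062 M [-0.05 -0.05 -0.06] F [-0.5 -0.2 -1.7] w 0.0158 q6 -0.13
t 23.05 tcp [ 0.6081 -0.109   0.2634] jaw -0.136 q [-0.27  0.24  1.09 -0.    1.82 -0.13] 
shift [-114.2    7.   333.6] yaw opts [-1.222  1.92 ] F [ 0.  -0.2 -1.7] M [-0.04 -0.05 -0.03] w 0.0157
-26:39 -25:40 -24:41 -23:41 -22:41 -21:41 -20:40 -19:39 -18:39 -17:38 -16:36 -15:37 -14:40 -13:42 -12:42 -11:42 -10:46 -9:49 -8:64 -7:85 -6:101 -5:105 -4:106 -3:106 -2:108 -1:109 0:107 1:106 2:107 3:109 4:111 5:112 6:112 7:111 8:110 9:92 10:72 11:57 12:49 13:43 14:42 15:42 16:44 17:45 18:46 19:47 20:47 21:51 22:56 23:67 24:86 25:104 26:112
-26:32 -25:32 -24:31 -23:30 -22:30 -21:30 -20:29 -19:29 -18:29 -17:30 -16:31 -15:31 -14:31 -13:31 -12:29 -11:28 -10:29 -9:29 -8:30 -7:29 -6:29 -5:27 -4:26 -3:28 -2:30 -1:30 0:29 1:27 2:28 3:28 4:29 5:29 6:28 7:26 8:24 9:25 10:27 11:31 12:34 13:39 14:43 15:47 16:48 17:48 18:48 19:47 20:46 21:49 22:52 23:61 24:73 25:83 26:86
```

View pics/s14.png

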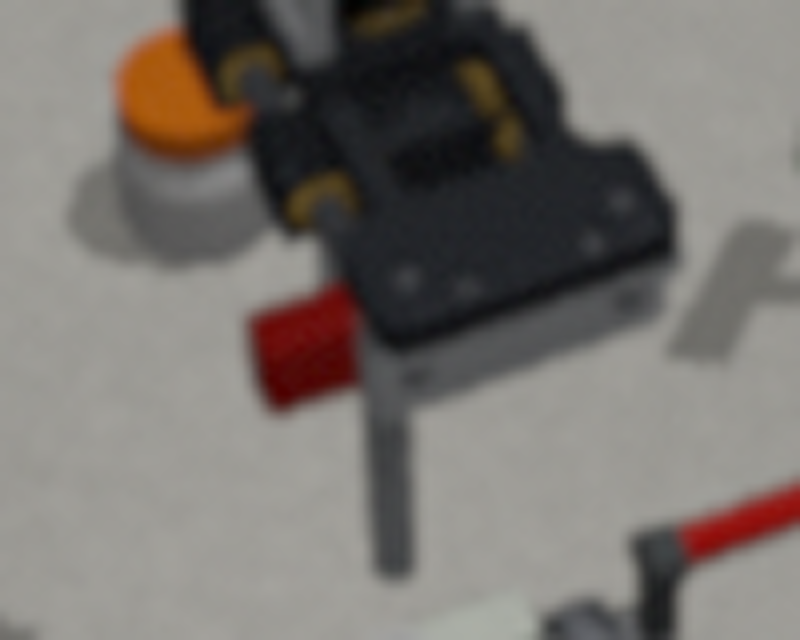

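The key is out, its tip at crop (392,572), and the flat is still central. I'll carry it back over the stand.

```bash
python3 -m handwheel '[{"delta_pos":[-14,5,42],"yaw":-0.13},{"delta_pos":[-28,5,84],"yaw":-0.26},{"delta_pos":[-43,5,126],"yaw":-0.4},{"delta_pos":[-57,5,168],"yaw":-0.54},{"delta_pos":[-72,5,210],"yaw":-0.68},{"delta_pos":[-86,5,252],"yaw":-0.82},{"delta_pos":[-100,5,294],"yaw":-0.96},{"delta_pos":[-110,5,325],"yaw":-1.1},{"delta_pos":[-114,5,334],"yaw":-1.222},{"delta_pos":[-114,20,334],"yaw":-1.222},{"delta_pos":[-114,40,334],"yaw":-1.222},{"delta_pos":[-114,40,334],"yaw":-1.222}]'
python3 - <<'E'
from h import *
S=robot.snapshot("scene");T=robot.snapshot("top")
crop(S,340,110,140,105,5,"s15.png");crop(T,150,200,140,105,5,"t15.png")
o,R=state(); t=o["tool_pos"]; print("tip exp",proj(S,t+[0,0,-.0896]),"T",proj(T,t+[0,0,-.0896]))
togo([.540,.237,.15],1.086)
E
```

```text
time: 24.3
tool_pos: [0.5378, 0.2359, 0.2164]
ee_rot: [-1.564, 0.007, 1.083]
wrist_force: [-0.1, -0.6, -2.1]
width: 0.0159
tip exp [412.40441849 198.21767252] T [213.00433741 250.12309222]
t 24.40 tcp [0.5394 0.2364 0.2203] jaw 1.083 q [ 0.32  0.17  1.24 -0.    1.73 -0.77] 
shift [ 1.1 70.3 -0.4] yaw opts [-3.144e+00 -3.000e-03  3.139e+00] F [-0.9  0.7 -1.5] M [ 0.02 -0.13  0.05] w 0.0161
```

View pics/s15.png

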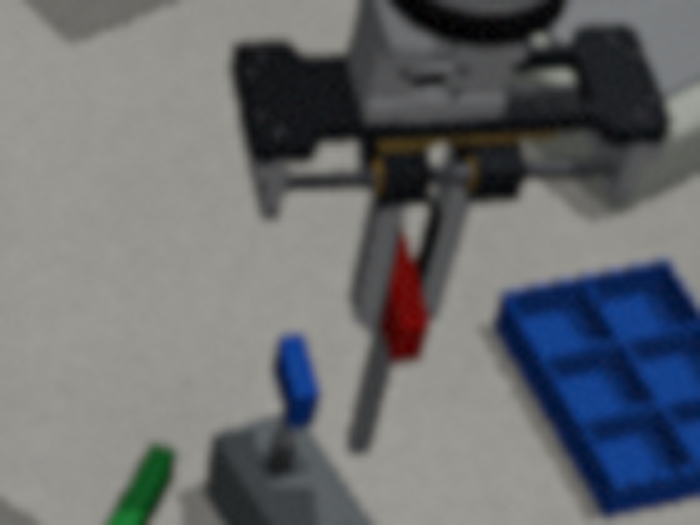

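View pics/t15.png

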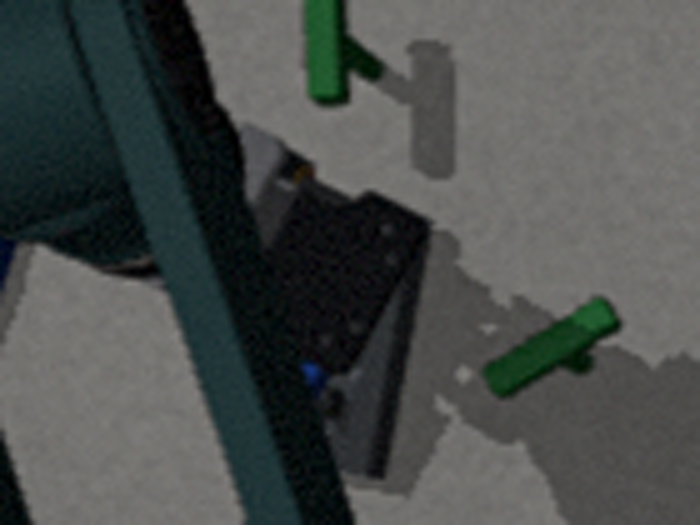

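The key hangs upright over the stand, tip at crop (360,447). I'll lower it to just above the hole.

```bash
python3 -m handwheel '[{"delta_pos":[0.5,25,0],"yaw":0.003},{"delta_pos":[0.5,50,0],"yaw":0.003},{"delta_pos":[0.5,67,0],"yaw":0.003},{"delta_pos":[0.5,67,0],"yaw":0.003},{"delta_pos":[0.5,67,0],"yaw":0.003}]'
python3 - <<'E'
from h import *
S=robot.snapshot("scene")
crop(S,370,160,80,60,10,"s16.png")
o,R=state(); t=o["tool_pos"]; print("tip exp",proj(S,t+[0,0,-.0896]), "hole exp", proj(S,[.5398,.2368,.05]))
togo([.5398,.2368,.095],1.086)
E
```

```text
time: 24.9
tool_pos: [0.5406, 0.2376, 0.1562]
ee_rot: [-1.572, -0.001, 1.082]
wrist_force: [-0.1, -0.2, -0.1]
width: 0.0155
tip exp [409.36390867 214.44741082] hole exp [407.73311681 218.46329828]
t 24.95 tcp [0.5411 0.2378 0.157 ] jaw 1.082 q [ 0.32  0.19  1.35 -0.    1.6  -0.76] 
shift [-1.6 62.   0.8] yaw opts [-3.146 -0.004  3.138] F [ 0.7 -0.7  0.2] M [ 0.02 -0.11 -0.04] w 0.0162
```

View pics/s16.png

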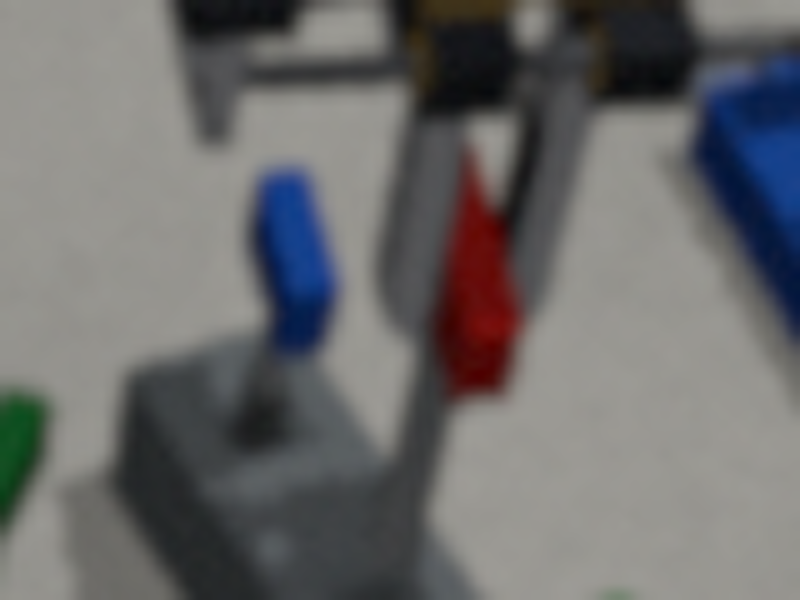

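```bash
python3 -m handwheel '[{"delta_pos":[-1,5,0.5],"yaw":0.004},{"delta_pos":[-1.3,10,0.8],"yaw":0.004},{"delta_pos":[-1.3,14,0.8],"yaw":0.004},{"delta_pos":[-1.3,14,0.8],"yaw":0.004}]'
python3 - <<'E'
from h import *
S=robot.snapshot("scene")
crop(S,370,180,80,60,10,"s17.png")
togo([.5398,.2368,.095],1.086)
E
```

```text
time: 25.35
tool_pos: [0.5383, 0.2371, 0.1404]
ee_rot: [-1.57, 0.001, 1.079]
wrist_force: [-0.3, 0.1, -0.9]
width: 0.0157
t 25.40 tcp [0.5385 0.2371 0.1407] jaw 1.079 q [ 0.32  0.19  1.38 -0.    1.57 -0.76] 
shift [ 0.4 45.7 -1.3] yaw opts [-3.149 -0.007  3.135] F [-0.  -0.3 -1.7] M [-0.01 -0.19  0.04] w 0.0157
```

View pics/s17.png

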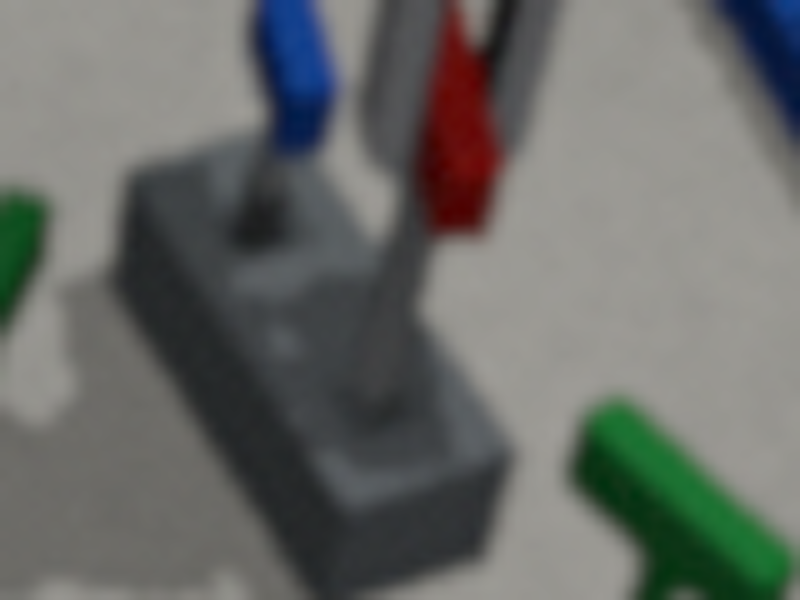

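The tip (375,405) is at the mouth of the hole. I'll correct about 1 mm and lower with force checks.

```bash
python3 -m handwheel '[{"delta_pos":[0.4,2,-1.3],"yaw":0.007},{"delta_pos":[0.4,6,-1.3],"yaw":0.007},{"delta_pos":[0.4,10,-1.3],"yaw":0.007},{"delta_pos":[0.4,10,-1.3],"yaw":0.007}]';python3 s.py
python3 -m handwheel '[{"delta_pos":[0,4,0],"yaw":0},{"delta_pos":[0,8,0],"yaw":0},{"delta_pos":[0,8,0],"yaw":0}]' >/dev/null;python3 s.py
```

```text
time: 25.8
tool_pos: [0.5397, 0.2368, 0.1302]
ee_rot: [-1.57, 0.001, 1.072]
wrist_force: [0.4, 0.3, -1.8]
width: 0.0155
t25.80 jaw 1.072 z 0.1302 xy [0.5397 0.2368] Mz(world) -0.024 M [ 0.03 -0.1  -0.02] F [ 0.4  0.3 -1.8] w 0.0155 q6 -0.75
t26.10 jaw 1.072 z 0.1223 xy [0.5397 0.2369] Mz(world) -0.022 M [-0.02 -0.22 -0.02] F [-0.6  0.2 -1.7] w 0.0156 q6 -0.75
```

It is going in freely, so I continue down to the original height.

```bash
python3 -m handwheel '[{"delta_pos":[0,5,0],"yaw":0},{"delta_pos":[0,10,0],"yaw":0},{"delta_pos":[0,16,0],"yaw":0},{"delta_pos":[0,16,0],"yaw":0}]' >/dev/null;python3 s.py
python3 -m handwheel '[{"delta_pos":[0,4,0],"yaw":0},{"delta_pos":[0,8,0],"yaw":0},{"delta_pos":[0,10,0],"yaw":0},{"delta_pos":[0,10,0],"yaw":0}]' >/dev/null;python3 s.py
```

```text
t26.50 jaw 1.072 z 0.1057 xy [0.5394 0.2369] Mz(world) -0.027 M [-0.07 -0.1  -0.03] F [-0.3 -0.4 -1.8] w 0.0159 q6 -0.75
t26.90 jaw 1.072 z 0.0967 xy [0.5399 0.2369] Mz(world) -0.004 M [-0.2  -0.13 -0.  ] F [ 0.5 -0.5 -1.2] w 0.0156 q6 -0.75
```

```bash
python3 -m handwheel '[{"delta_pos":[0,1.5,0],"yaw":0},{"delta_pos":[0,1.5,0],"yaw":0}]' >/dev/null;python3 s.py
python3 -m handwheel '[{"delta_pos":[0,0,0],"yaw":0},{"delta_pos":[0,0,0],"yaw":0},{"delta_pos":[0,0,0],"yaw":0},{"delta_pos":[0,0,0],"yaw":0},{"delta_pos":[0,0,0],"yaw":0},{"delta_pos":[0,-15,0],"yaw":0},{"delta_pos":[0,-45,0],"yaw":0},{"delta_pos":[0,-90,0],"yaw":0},{"delta_pos":[0,-130,0],"yaw":0},{"delta_pos":[0,-130,0],"yaw":0}]' 120;python3 s.py
python3 - <<'E'
from h import *
S=robot.snapshot("scene")
crop(S,340,130,140,105,5,"s18.png")
E
```

```text
t27.10 jaw 1.072 z 0.0957 xy [0.5401 0.2368] Mz(world) 0.000 M [-0.26 -0.11  0.  ] F [-1.  -0.3 -1.8] w 0.0159 q6 -0.75
time: 28.1
tool_pos: [0.5432, 0.238, 0.2354]
ee_rot: [-1.582, -0.011, 1.072]
wrist_force: [0.1, 1.3, -0.1]
width: 0.0496
t28.10 jaw 1.072 z 0.2354 xy [0.5432 0.238 ] Mz(world) 0.048 M [ 0.04 -0.24  0.05] F [ 0.1  1.3 -0.1] w 0.0496 q6 -0.75
```

View pics/s18.png

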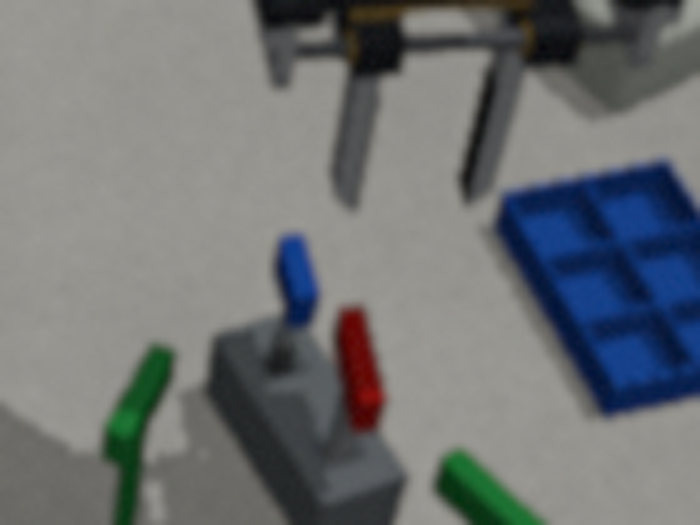

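The red key stands in its hole again (crop (358,370)), just as at the start, and the gripper is clear. Now I check the rotator and the other things.

```bash
python3 fl.py | head -2
python3 - <<'E'
from h import *
S=robot.snapshot("scene");T=robot.snapshot("top")
crop(S,290,268,40,40,15,"s_scr2.png");crop(T,300,175,150,100,5,"t20.png"); cv2.imwrite("pics/S_end.png",S["image"][:,:,::-1])
for n,s in (("S",S),("T",T)):
    for nm,lo,hi in (("red",(0,150,60),(6,255,255)),("grn",(50,120,40),(75,255,255)),("blu",(105,150,60),(125,255,255)),("or",(8,180,100),(18,255,255))):
        print(n,nm,[tuple(b[0].tolist()) for b in blobs(s,lo,hi,30)])
E
```

```text
-26:93 -25:94 -24:94 -23:95 -22:92 -21:87 -20:77 -19:62 -18:50 -17:48 -16:47 -15:49 -14:50 -13:50 -12:50 -11:49 -10:52 -9:57 -8:74 -7:101 -6:122 -5:126 -4:129 -3:128 -2:127 -1:126 0:126 1:126 2:126 3:126 4:127 5:128 6:128 7:127 8:124 9:105 10:81 11:63 12:55 13:49 14:51 15:55 16:72 17:99 18:121 19:125 20:128 21:128 22:128 23:126 24:125 25:125 26:125
-26:93 -25:94 -24:94 -23:94 -22:85 -21:74 -20:62 -19:52 -18:44 -17:44 -16:44 -15:45 -14:46 -13:46 -12:46 -11:46 -10:55 -9:65 -8:82 -7:100 -6:114 -5:115 -4:116 -3:115 -2:115 -1:115 0:117 1:118 2:118 3:118 4:120 5:123 6:124 7:121 8:114 9:89 10:63 11:48 12:41 13:38 14:48 15:60 16:85 17:113 18:129 19:130 20:130 21:129 22:128 23:129 24:129 25:128 26:127
S red [(597.2, 163.2), (411.3, 203.7), (353.4, 264.8)]
S grn [(366.5, 215.2), (437.1, 233.6)]
S blu [(621.0, 149.6), (467.4, 187.3), (573.1, 177.7), (399.0, 185.8), (473.7, 257.4), (115.7, 367.2)]
S or [(283.2, 210.8), (276.4, 296.0), (283.4, 315.1)]
T red [(6.2, 170.7), (316.4, 212.9)]
T grn [(214.2, 205.2), (259.7, 268.8)]
T blu [(46.7, 170.1), (197.4, 173.5), (550.1, 249.0), (142.9, 254.9), (108.0, 278.8)]
T or [(333.5, 333.8)]
```

View pics/s_scr2.png

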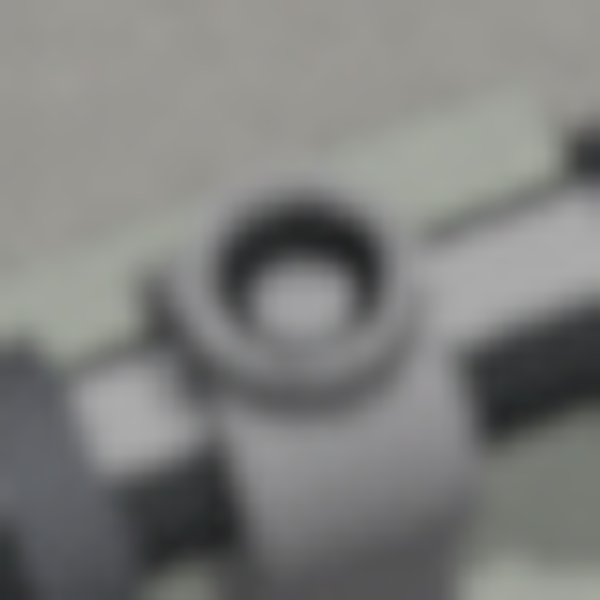

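View pics/t20.png

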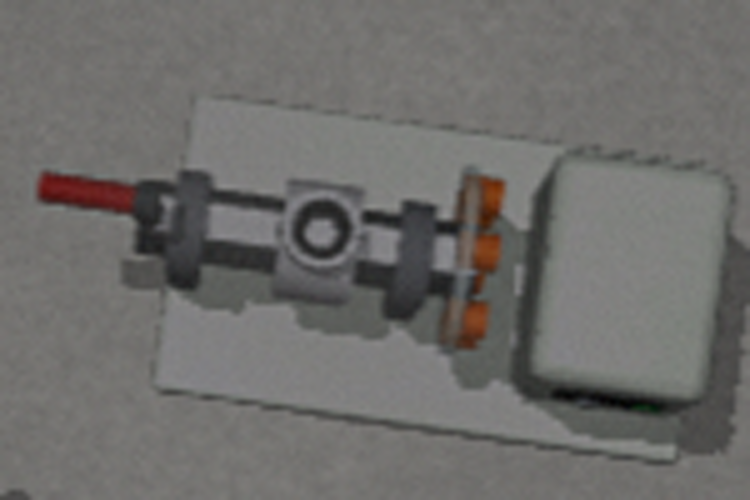

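View pics/S_end.png

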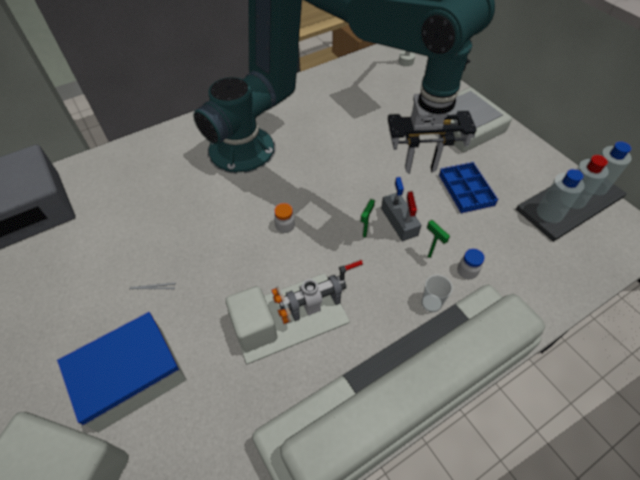

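All other objects are where they started and the flat is central. The screw sits visibly lower in its boss. I'm handing in.

Run:
```python
from h import *
print(robot.get_obs()["time"]); print(robot.close_job())
```

```text
28.3
the job is handed in; nothing more can be done
None
```

The job is done and handed in at 28.3 s of the 72 s allowed; the hand-in reported no verdict.

- **Crank:** I swung it up and over until the drag dipped from about 8 N to 4 N and came back, which is the roller dropping onto the flat. I let go there, with the pin about upright. In the top view the flat lies within about 0.05 rad of facing the screw, and it stayed there after release and after tightening.
- **Clamp screw:** The red key went in past the ribs without contact. The screw ran at 0.1–0.2 Nm, then the torque climbed to a steady 0.47–0.53 Nm, which I took as seated. I eased the twist to about zero before lifting the key out. The screw also sits visibly lower in its boss.
- **Key:** It went back into its own hole without resistance. It stands within half a pixel of where it started in the scene view.
- **Everything else:** The jar caps, tray, box lid, blue key and both green look-alikes measured within about a pixel of the start. In the last top view the arm hid part of the tray and both keys in the stand, so those rest on the scene view. The beaker was judged only by eye.

**Not confirmed:** the screw's angle was not measured directly. Seating rests on the torque, on the key's total turn of about 1.6 rad (which includes play and twist), and on the sunken look. The two cameras disagreed by about 2–3 mm on where the screw was; I aimed between them and the key went in.

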